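Fit the kiln relay, clamp it and hold the key switch at test

ROBOT

A 6-joint arm with a two-finger parallel gripper is mounted at the origin on a cart in front of the work surface, level with it; the furniture and walls round the work are solid. World frame = base frame: x ahead of the robot, y to its left, z up, the work surface at z = 0. Lengths are in mm, angles in rad, forces in N, time in s.
With the tool pointing down it reaches from about 300 to 775 mm from the base axis. Payload 14.6 kg.
Tool frame: the origin (TCP) lies between the finger pads; the fingertips stand ahead of it and the grasp point (between the pads) lies 11 mm behind it (manip.finger_overhang is the z of the fingertips in the tool frame, in mm); z points along the fingers, y is the line along which they close (so a half turn about z gives the same grasp; the last joint's range is limited). The gripper opens to 94 mm and grips with 3 to 60 N. Pads are 16 mm wide; open, the fingers measure 119 mm over their backs; the gripper's body (75 mm by 177 mm) begins 78 mm behind the grasp point.
Start: joints at [1.074, 0.3, 1.521, -0, 1.321, -0.067], TCP at [229.175, 499.968, 192.846] pointing down, gripper open.
Joint ranges: [-3.03, 3.03], [-0.79, 2.21], [0.23, 2.52], [-1.04, 4.18], [0, 3.07], [-2.55, 2.55]. Speed limits (rad/s): [2.22, 2.22, 2.57, 3.14, 3.14, 3.14].

INTERFACE

Orientations are given as [roll, pitch, yaw] about the fixed x, y, z axes, in that order (R = Rz(yaw) Ry(pitch) Rx(roll)).
In Python, from cell import manip gives the robot as it stands.
- The arm moves only by the tool jog_arm, never from a script. Its argument "series" is a list of rows, each a list of 7 numbers: the shift along the world's x, y, z as a fraction of full scale, then the turn, a rotation vector about the world's x, y, z as a fraction of full scale, then the closure, from 0 (fully open) to 1 (shut). In form: [[dx, dy, dz, wx, wy, wz, fingers], ...]. A call has 1 to 8 rows; each row is the pose to reach, as a shift and turn from the pose commanded when the call began; what a row does not reach only later rows make up. Full scale, the value 1, is 120 mm for a shift and 90 degrees for a turn. A row lasts 1/12 s, in which the tool goes at most 41.7 mm and 7.16 degrees, less where a joint would pass 70% of its speed; a pose out of reach is approached as far as the arm can. A call with a number of a shift or a turn outside -1 to 1 is refused whole. A call with a gripper value outside its range is refused whole. The fingers move at their own pace and stop on an object; "grip_force" is the grip in N (left out, the last holds). Time passes only in rows, so rows that repeat a pose let the fingers close. It gives the time, the measured TCP pose, the force, the opening and the grip force at its end, in the units of the state.
- manip.read_state(): the state, without advancing time (a new reading comes with each control period).
- manip.camera(name): name is "side" or "top" or "wrist"; returns a dict with "frame" (384x512x3 uint8, red, green, blue), "vfov" (degrees; the focal length in pixels is half the picture's height over the tangent of half this angle, whatever the lens; pixels are square), "cx", "cy" (the principal point, pixels), "k1" (the pictures are not rectified: a ray, as slopes to the right and down, at radius r is drawn at 1 + k1 r^2 times it, then the intrinsics apply), "R" (3x3) and "t" (3): a world point X has camera coordinates R X + t; the wrist camera has in their place "hand_eye" (4x4, takes a point from camera to tool coordinates, whose origin is the TCP and whose axes are the flange's). Camera axes: x right, y down, z forward; pixel columns grow to the right and rows downward; lengths in mm; the calibration is good to about 2 mm. A picture is of the moment at which its call begins: read the wrist's pose just before it. There is no depth.
- manip.sign_off(): hands the job in; it is judged then, once.
The state is a dict: "clock": time; "joints": joint angles; "qd": joint speeds; "effort": joint torques, N m; "eef_pos": TCP position; "eef_rot": TCP orientation; "wrist_force": force on the tool from outside, world axes, zero at the start; "moment": the same for the moment, N m; "finger_gap": finger opening in mm; "finger_force": force on a finger pad.
Only numpy, scipy, OpenCV 4.12 (cv2) and the standard library are available. Lean on these libraries where they do the work, as an engineer would, in place of code of your own. Each camera call takes 0.05 s, during which the arm holds its last target. There are 200 camera calls.

TASK

The kiln's control box lies open on the bench for a relay change: stand the loose relay fully home in the empty socket and swing the socket's steel retaining lever shut over it. Then take the key out of the wooden spares block, work it fully into the lock on the box's panel (the discs inside are sticky, so wiggle it past them) and turn it a quarter turn clockwise to its stop, the sprung test position. Finish holding the key there, without letting go of it, and leave the other things on the bench where they are.

Things in the scene. Friction and masses are not known exactly. Their poses are not given: they have to be found in the camera images.
- control_box: grey steel kiln control box, 180 (x) x 280 (y) x 62 mm high, fixed, front up. Origin: centre of its underside; x away from the robot at yaw 0. Its right part (y -140 to +45 mm) is an open wiring bay with walls 62 mm high and two equal black relay sockets, 78 mm apart: the inner one holds a clamped relay (top 94 mm above the bench), the outer one is empty. Left of it a panel with the key switch.
- socket (a point): floor centre of the empty socket's pocket, at x 0, y -88 mm of the box, 40 mm above the bench. Pocket 40.5 mm along this frame's x by 30.5 mm along y, 16 mm deep, its mouth chamfered by 3 mm (rim 56 mm above the bench); axes as the box. The clamped neighbour relay stands 78 mm away on the +y side.
- relay_lever (a joint): angle of the empty socket's steel retaining lever: 0 = shut over the relay, positive = swung open towards -x of the box, stop at 0.85; starts 0.5 to 0.78. Stiff hinge (0.025 N m of friction), stays where it is left. Pushed at its back towards +x of the box it swings shut.
- lever_hinge (a point): the lever's hinge axis (along this frame's y; axes as the box), 30 mm from the pocket centre on the -x side, 52 mm above the bench. The lever is an L, 16 mm wide, 4 mm thick: shut, its upright leg rises 47 mm from the hinge and its upper leg reaches 24 mm towards +x over the relay, 1.5 mm above its top.
- lever_back (a point): point on the back of the lever's upright leg (the face away from the relay), 40 mm from the hinge, near the L's corner; turns with the lever.
- relay: loose plug-in relay, clear cover with a coil inside, black base: 38 (x) x 28 (y) x 54 mm high, 60 to 130 g, standing upright. Origin: centre of its underside (pin tips). The lowest 5 mm are the pins, 30 x 20 mm; up to 10 mm the foot is stepped in by 1 to 2 mm. Either way round fits; home, its origin is on the pocket floor and its top 94 mm above the bench.
- key: switch key standing upright in the spares block: black head 28 (x) x 10 (y) mm thick, 40 to 74 mm above the tip; steel collar 22 mm across, its underside 30 mm above the tip; below it the blade, 12 (x) x 4 (y) x 30 mm long, its last 5 mm narrowing to a tip 10.8 mm wide with 2 mm rounded corners. Origin: the blade's tip; z up. Either way round fits.
- spares_block: pale wooden block, 120 (x) x 50 (y) x 40 mm high, fixed; origin: centre of its underside. The key stands in a slot 15 x 7 mm and 33 mm deep at x = -33 mm of the block, its collar on the block's top, its blade's wide side along the block's x. At the other end three small fuses stand 15 mm proud.
- keyhole (a point): mouth of the lock on the panel, on its axis, at x 0, y 92.5 mm of the box, 68 mm above the bench: a round steel collar 32 mm across and 6 mm high with a round hole 14.4 mm across, countersunk to 18.4 mm for its top 2.5 mm. Axes as the box. Home, the key's collar rests on the mouth, its tip 30 mm below.
- lock_discs (a point): point on the lock's axis 14 mm below the mouth, between two loose sticky discs (8 to 12 and 16 to 20 mm below the mouth) with slots 14.6 x 6.2 mm, each standing turned by up to 0.85 rad either way. The key (0.28 rad of play in a slot) stalls on a disc until it is turned to and fro (some 0.6 rad either way) and pressed lightly again; a disc once entered turns with the key (0.035 N m).
- key_switch (a joint): switch angle: 0 = off (springs back there), 1.57 = stop at test, clockwise from above. Its slot, 14.6 x 5 mm, lies 22.5 to 32.5 mm below the mouth, wide side along the box's x when off, so only a key nearly home turns it. Spring 0.02 N m at off, 0.08 at test; the key has 0.12 rad of play and twists a little in the grip, so it takes a turn of 1.8 to 1.9 rad to reach the stop. Test counts from 1.3.
- cone_box_1: bystander: small carton, 47 x 86 x 31 mm, behind the work; origin under its centre.
- post_5: bystander: hollow triangular kiln post standing on end, 38 x 42 x 100 mm, at the right; origin under its centre.
- screwdriver: bystander: screwdriver, 170 mm long, lying right of the box; origin under its middle.
- mug: bystander: mug with a handle, 70 x 98 x 90 mm, at the left; origin under its centre.
- test_bowl: bystander: small bowl, 100 mm across, 46 mm high, front left; origin under its centre.

How it is judged:
By the outcome, as a careful person would: the job done as asked, in the order asked, and still so for the second after the job is handed in, while the arm keeps its last pose, push and grip.
It also fails if it takes over 72 s, if anything falls off the work surface, if the arm or the gripper's body presses on something with over 40 N, if the wrist force passes 120 N, or if a joint passes its speed limit or range.

## Working session

There is one attempt and no reset: what is moved stays moved. The work goes in short steps, Python scripts to look and compute and a tool call to move; the robot and the scene stay as the last step left them, time stands still between calls to the robot, and variables do not carry over. Pictures are saved under pics/ and viewed, at most 10 in all, crops included, and the job is handed in when it is done.

Besides the shell and the picture viewer there is one more tool, called after "Emit:" by a JSON object that holds its "name" and its "arguments", one argument or row to a line. jog_arm: Moves the arm, as the interface text tells. Its arguments: {"type":"object","properties":{"series":{"type":"array"},"grip_force":{"type":"number"}},"required":["series"]}

```bash
ls; mkdir -p pics; cat > h.py <<'E'
import numpy as np, cv2
from scipy.spatial.transform import Rotation as Ro
from cell import manip
def cam(n):
    s=manip.read_state(); c=manip.camera(n); c['s']=s
    h,w=c['frame'].shape[:2]; c['f']=h/2/np.tan(np.radians(c['vfov'])/2)
    if n=='wrist':
        H=np.array(c['hand_eye']); T=np.eye(4); r=np.array(s['eef_rot'])
        T[:3,:3]=r if r.shape==(3,3) else Ro.from_euler('xyz',r).as_matrix(); T[:3,3]=s['eef_pos']
        M=np.linalg.inv(T@H); c['R']=M[:3,:3]; c['t']=M[:3,3]
    c['R']=np.array(c['R']); c['t']=np.array(c['t'])
    return c
def K(c): return np.array([[c['f'],0,c['cx']],[0,c['f'],c['cy']],[0,0,1.]]), np.array([c['k1'],0,0,0,0.])
def ray(c,uv):
    k,d=K(c); p=cv2.undistortPoints(np.float64(uv).reshape(-1,1,2),k,d)[:,0]
    D=np.c_[p,np.ones(len(p))]@c['R']; o=-c['R'].T@c['t']; return o,D
def onz(c,uv,z):
    o,D=ray(c,uv); return o+D*((z-o[2])/D[:,2])[:,None]
def proj(c,X):
    X=np.float64(X).reshape(-1,3); k,d=K(c)
    return cv2.projectPoints(X,cv2.Rodrigues(c['R'])[0],c['t'],k,d)[0][:,0]
def save(c,n): cv2.imwrite('pics/'+n,c['frame'][:,:,::-1])
E
python3 - <<'E'
from h import *
print(manip.read_state(), manip.finger_overhang)
for n in('top','side','wrist'):
    c=cam(n); cv2.imwrite(f'pics/{n}0.png',cv2.resize(c['frame'][:,:,::-1],(800,600),interpolation=cv2.INTER_CUBIC)); print(n,-c['R'].T@c['t'],c['R'].round(2).tolist(),c['f'],c['k1'])
    np.save(f'{n}0.npy',c,allow_pickle=True)
E
```

```text
pics
{'clock': 0.0, 'joints': array([ 1.07439663e+00,  3.00435834e-01,  1.52161065e+00,  7.74756321e-06,
        1.32071002e+00, -6.66237944e-02]), 'qd': array([ 0.00039219,  0.0017181 , -0.00090064,  0.00036668,  0.00060004,
        0.00108615]), 'effort': array([-7.22091572e-04, -5.31816244e+01, -3.52737486e+01,  7.07612699e-02,
        2.44102604e-02, -1.26536997e-04]), 'eef_pos': array([229.04003948, 499.71921433, 192.29318261]), 'eef_rot': array([-3.14043189e+00, -8.49703601e-05,  2.71181478e+00]), 'wrist_force': array([-0.40101421, -0.30062036,  0.42989129]), 'moment': array([-0.00702118, -0.01317115,  0.0052156 ]), 'finger_force': 0.0, 'finger_gap': 94.05516110872168} 8.0
top [ 381.99000361   36.97799653 1328.63171894] [[-0.02, -1.0, 0.0], [-0.99, 0.02, -0.15], [0.15, -0.01, -0.99]] 421.72110708955586 -0.1519576627117725
side [  108.55658329 -1040.95717736   703.33469267] [[0.93, -0.37, -0.0], [-0.18, -0.44, -0.88], [0.33, 0.81, -0.48]] 436.57954507768727 0.02617608355749924
wrist [164.37069709 530.50451627 384.59222221] [[0.42, 0.91, -0.0], [0.88, -0.4, 0.25], [0.22, -0.1, -0.97]] 314.27247573323365 0.021502864991460934
```

View pics/top0.png

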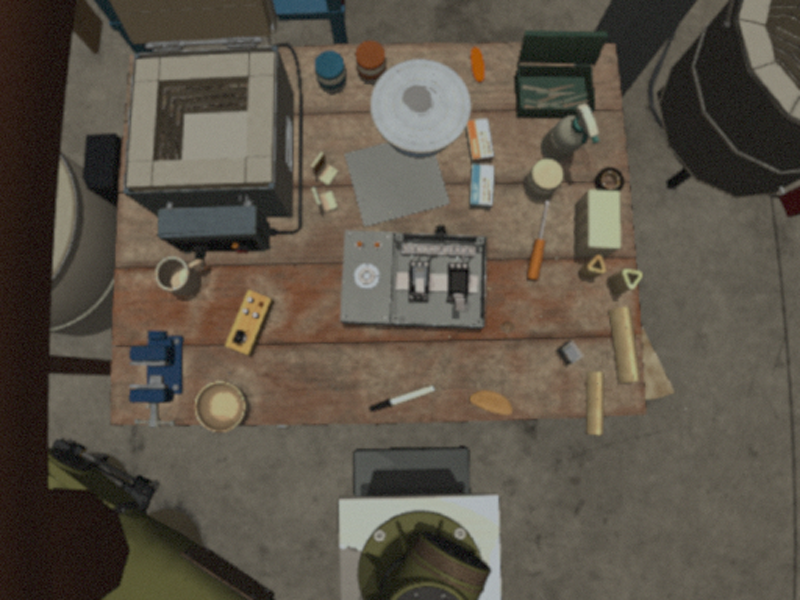

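View pics/side0.png

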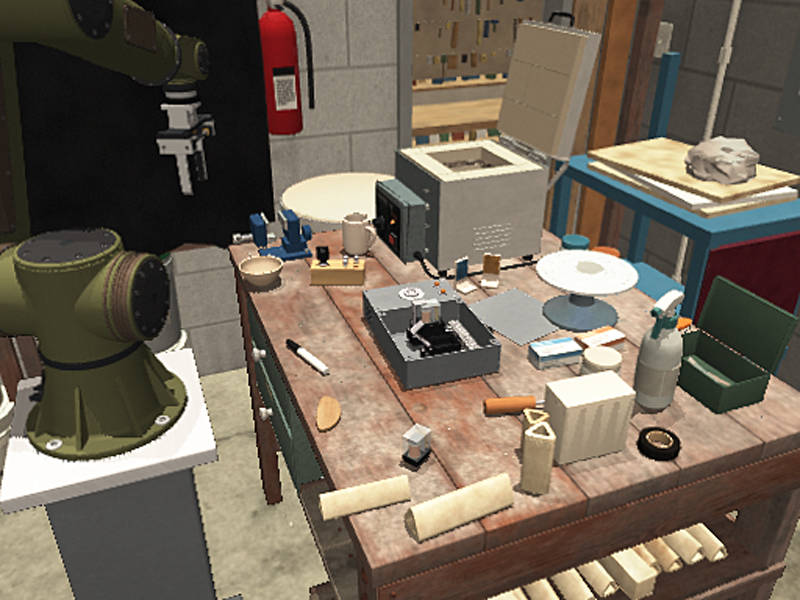

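The top view (800x600) shows the box with rim corners at about (345,231), (487,237), (484,328) and (342,325). The lock is at (367,276) and the empty socket at (458,280), with its lever lying towards -x. The relay is at (570,352). The spares block is at (249,322), with its key at (240,337). The side view agrees.

```bash
python3 - <<'E'
from h import *
c=np.load('top0.npy',allow_pickle=True).item()
f=lambda *p:np.array(p,float)*.64
B=onz(c,f((345,231),(487,237),(484,328),(342,325)),62);print(B.round(0),B.mean(0))
print('lock',onz(c,f((367,276)),68)); print('relay',onz(c,f((571,352)),54))
print('block',onz(c,f((249,322)),40),'key',onz(c,f((240,337)),74)); 
s=cam('side')
print('relay side top', onz(s,f((418,434)),54))
R=Ro.from_euler('xyz',manip.read_state()['eef_rot']).as_matrix();print(R.round(3)); print(np.array(c['R']).shape, manip.camera('wrist')['hand_eye'])
E
```

```text
[[ 673.  133.   62.]
 [ 656. -146.   62.]
 [ 477. -133.   62.]
 [ 488.  141.   62.]] [573.49371656  -1.21879719  62.        ]
lock [[581.86811492  90.96215675  68.        ]]
relay [[ 425.85631746 -303.25273053   54.        ]]
block [[499.30472585 326.84068931  40.        ]] key [[467.61962191 336.50927888  74.        ]]
relay side top [[ 426.5221323  -311.45066518   54.        ]]
[[-0.909  0.417 -0.   ]
 [ 0.417  0.909 -0.001]
 [-0.    -0.001 -1.   ]]
(3, 3) [[ 7.02445403e-04 -9.69170198e-01 -2.46391222e-01  7.16348067e+01]
 [ 9.99999465e-01  4.93602594e-04  9.09367234e-04  7.87965016e-01]
 [-7.59712276e-04 -2.46391729e-01  9.69170026e-01 -1.92226901e+02]
 [ 0.00000000e+00  0.00000000e+00  0.00000000e+00  1.00000000e+00]]
```

View pics/wrist0.png

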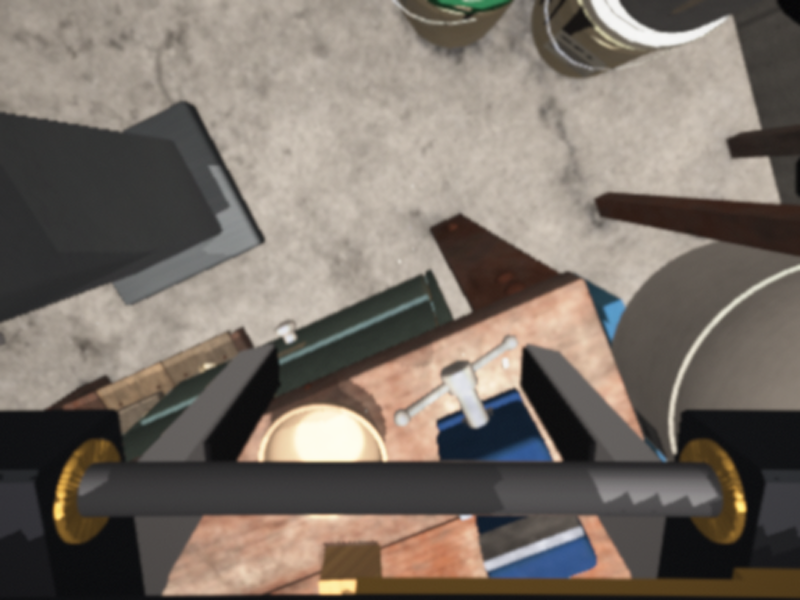

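Emit:
{"name": "jog_arm", "arguments": {
  "series": [
    [0.9,-0.7,0,0,0,0,0],
    [0.9,-0.7,0,0,0,0,0],
    [0.9,-0.7,0,0,0,0,0],
    [0.9,-0.7,0,0,0,0,0],
    [0.9,-0.7,0,0,0,0,0]
  ]
}}

```text
clock: 0.67
eef_pos: [339.2, 414.3, 192.8]
eef_rot: [-3.141, 0.0, 2.708]
wrist_force: [-0.8, 0.5, 0.5]
finger_gap: 94.0
finger_force: 0.0
```

Emit:
{"name": "jog_arm", "arguments": {
  "series": [
    [0.9,-0.7,0,0,0,0,0],
    [0.9,-0.7,0,0,0,0,0],
    [0.9,-0.7,0,0,0,0,0],
    [0.9,-0.7,0,0,0,0,0],
    [0.9,-0.7,0,0,0,0,0],
    [0.9,-0.7,0,0,0,0,0],
    [0.9,-0.7,0,0,0,0,0]
  ]
}}

```text
clock: 1.25
eef_pos: [444.0, 333.2, 192.8]
eef_rot: [3.142, -0.0, 2.713]
wrist_force: [-0.2, -0.3, 0.1]
finger_gap: 94.1
finger_force: 0.0
```

```bash
python3 - <<'E'
from h import *
print(manip.read_state()['eef_pos'])
c=cam('wrist'); np.save('w_block.npy',c,allow_pickle=True)
cv2.imwrite('pics/w_block.png',cv2.resize(c['frame'][:,:,::-1],(800,600),interpolation=cv2.INTER_CUBIC))
E
```

```text
[444.00520448 333.18862913 192.81331624]
```

View pics/w_block.png

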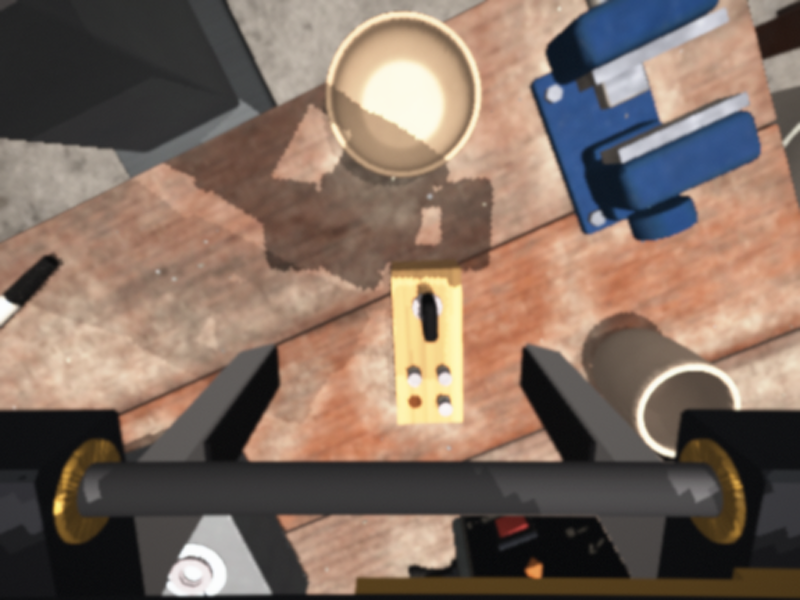

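The block shows at (392..463, 275..424) in the 800x600 picture. The key head is at about (430,315), with its collar at (427,307).

```bash
python3 - <<'E'
from h import *
c=np.load('w_block.npy',allow_pickle=True).item(); im=c['frame']
hsv=cv2.cvtColor(im,cv2.COLOR_RGB2HSV)
m=((hsv[...,0]>15)&(hsv[...,0]<32)&(hsv[...,1]>70)&(hsv[...,2]>170)).astype(np.uint8)
m[:150]=0;m[285:]=0;m[:,:235]=0;m[:,310:]=0
cn=max(cv2.findContours(cv2.morphologyEx(m,cv2.MORPH_CLOSE,np.ones((3,3))),0,1)[0],key=cv2.contourArea)
P=onz(c,cn[:,0].astype(float),40)[:,:2].astype(np.float32)
r=cv2.minAreaRect(P);bx=cv2.boxPoints(r);print(r)
L=max(r[1]);i=[k for k in range(4) if np.linalg.norm(bx[k]-bx[(k+1)%4])>90][0]
d=bx[(i+1)%4]-bx[i]; d*=np.sign(d[0]);d/=np.linalg.norm(d);print('yaw',np.arctan2(d[1],d[0]),'key',np.array(r[0])-33*d)
# head top: dark
b=(hsv[...,2]<60).astype(np.uint8); b[:170]=0;b[235:]=0;b[:,250:][:, 60:]=0;b[:,:255]=0
k=max(cv2.findContours(b,0,1)[0],key=cv2.contourArea)
print('head px',cv2.boundingRect(k)); Q=onz(c,np.float64(cv2.minAreaRect(k)[0]),74); print(Q)
print('collar pt z40 ',onz(c,np.array([[427,307.]])*.64,42))
E
```

```text
((501.42694091796875, 331.3435974121094), (51.96238327026367, 120.9889907836914), 67.25765228271484)
yaw -0.39692906 key [470.99260712 344.10100174]
head px (270, 188, 9, 30)
[[468.33106741 344.20699384  74.        ]]
collar pt z40  [[470.68359139 344.30836025  42.        ]]
```

Emit:
{"name": "jog_arm", "arguments": {
  "series": [
    [0,-1,0,0,0,0,0],
    [0,-1,0,0,0,0,0],
    [0,-1,0,0,0,0,0]
  ]
}}

```text
clock: 1.55
eef_pos: [443.9, 211.6, 192.7]
eef_rot: [-3.141, -0.0, 2.715]
wrist_force: [-0.2, 0.3, -0.9]
finger_gap: 94.2
finger_force: 0.0
```

Emit:
{"name": "jog_arm", "arguments": {
  "series": [
    [0,-1,0,0,0,0,0],
    [0,-1,0,0,0,0,0],
    [0,-1,0,0,0,0,0]
  ]
}}

```text
clock: 1.8
eef_pos: [444.3, 91.1, 193.1]
eef_rot: [3.141, 0.001, 2.714]
wrist_force: [0.3, 0.1, -0.3]
finger_gap: 93.9
finger_force: 0.0
```

Emit:
{"name": "jog_arm", "arguments": {
  "series": [
    [-0.1,-1,0,0,0,0,0],
    [-0.1,-1,0,0,0,0,0],
    [-0.1,-1,0,0,0,0,0]
  ]
}}

```text
clock: 2.05
eef_pos: [432.5, -28.9, 193.2]
eef_rot: [3.141, 0.001, 2.714]
wrist_force: [-0.2, 0.1, 0.4]
finger_gap: 94.2
finger_force: 0.0
```

Emit:
{"name": "jog_arm", "arguments": {
  "series": [
    [-0.1,-1,0,0,0,0,0],
    [-0.1,-1,0,0,0,0,0],
    [-0.1,-1,0,0,0,0,0]
  ]
}}

```text
clock: 2.3
eef_pos: [420.7, -149.0, 193.2]
eef_rot: [3.142, 0.001, 2.713]
wrist_force: [1.0, -0.2, -0.1]
finger_gap: 93.7
finger_force: 0.0
```

Emit:
{"name": "jog_arm", "arguments": {
  "series": [
    [-0.1,-1,0,0,0,0,0],
    [-0.1,-1,0,0,0,0,0],
    [-0.1,-1,0,0,0,0,0],
    [-0.1,-1,0,0,0,0,0],
    [-0.1,-1,0,0,0,0,0],
    [-0.1,-1,0,0,0,0,0]
  ]
}}

```text
clock: 2.8
eef_pos: [409.5, -266.8, 192.8]
eef_rot: [3.141, -0.0, 2.713]
wrist_force: [-1.0, 0.3, -0.1]
finger_gap: 93.9
finger_force: 0.0
```

```bash
python3 - <<'E'
from h import *
print(manip.read_state()['eef_pos'])
c=cam('wrist'); np.save('w_rel.npy',c,allow_pickle=True)
cv2.imwrite('pics/w_rel.png',cv2.resize(c['frame'][:,:,::-1],(800,600),interpolation=cv2.INTER_CUBIC))
E
```

```text
[ 409.5264672  -266.81613909  192.79195241]
```

View pics/w_rel.png

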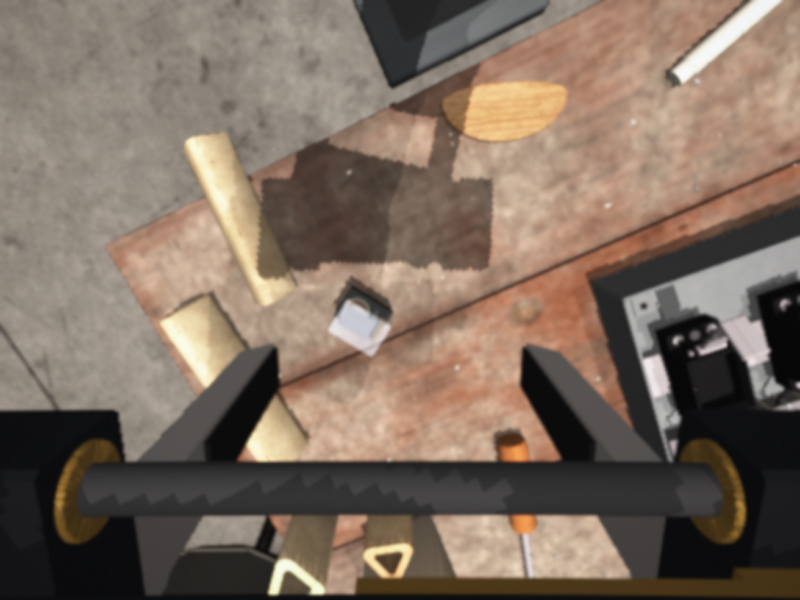

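The relay's pale top is at about (329..391, 300..356), turned. The box bay is at lower right.

```bash
python3 - <<'E'
from h import *
c=np.load('w_rel.npy',allow_pickle=True).item(); im=c['frame']
hsv=cv2.cvtColor(im,cv2.COLOR_RGB2HSV)
x0,y0,x1,y1=195,170,265,235
print(hsv[196:228:4,208:252:4].tolist())
cr=cv2.resize(im[y0:y1,x0:x1,::-1],None,fx=9,fy=9,interpolation=cv2.INTER_CUBIC);cv2.imwrite('pics/crop_rel.png',cr)
E
```

```text
[[[14, 62, 173], [15, 63, 163], [15, 52, 69], [120, 4, 185], [144, 6, 201], [11, 10, 202], [12, 55, 120], [21, 21, 84], [90, 5, 53], [30, 6, 43], [12, 61, 63]], [[13, 65, 173], [14, 67, 164], [120, 4, 119], [120, 8, 214], [120, 12, 211], [120, 11, 212], [135, 2, 212], [20, 5, 149], [0, 3, 81], [90, 5, 53], [45, 9, 59]], [[14, 61, 184], [13, 52, 172], [143, 5, 204], [120, 11, 211], [120, 11, 211], [120, 11, 211], [120, 12, 211], [117, 14, 204], [120, 10, 180], [19, 51, 120], [11, 36, 99]], [[14, 60, 188], [7, 15, 223], [170, 7, 227], [120, 10, 212], [117, 12, 211], [117, 12, 211], [120, 11, 211], [117, 12, 211], [126, 7, 182], [15, 26, 194], [9, 23, 211]], [[14, 63, 177], [9, 18, 226], [6, 6, 231], [0, 9, 227], [150, 5, 214], [120, 12, 211], [117, 12, 211], [117, 13, 203], [16, 23, 187], [9, 22, 222], [8, 39, 190]], [[12, 69, 169], [14, 64, 187], [11, 47, 185], [5, 15, 222], [0, 12, 226], [177, 12, 220], [127, 11, 211], [160, 8, 196], [16, 30, 211], [5, 20, 218], [11, 91, 109]], [[13, 71, 176], [14, 64, 191], [11, 80, 169], [11, 80, 169], [10, 37, 193], [0, 13, 217], [177, 13, 219], [174, 12, 212], [177, 13, 197], [10, 76, 131], [10, 103, 138]], [[13, 74, 178], [11, 87, 162], [11, 89, 154], [10, 91, 146], [11, 92, 149], [10, 78, 134], [0, 19, 171], [178, 16, 207], [9, 39, 188], [10, 98, 138], [10, 99, 134]]]
```

View pics/crop_rel.png

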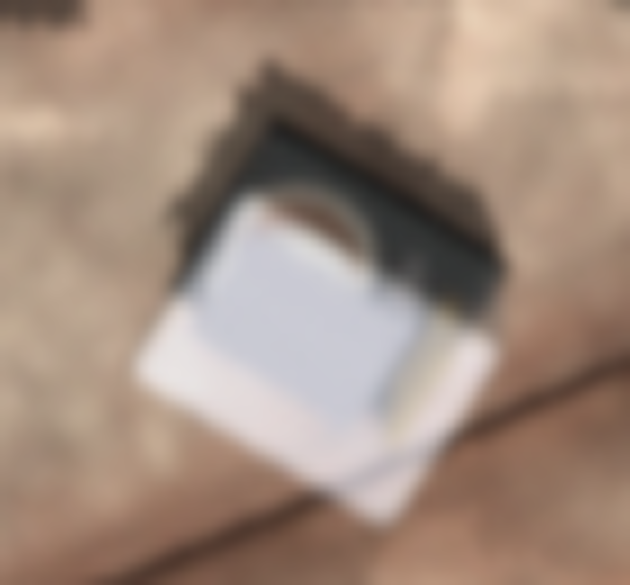

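The crop (9x, offset 195,170) shows the top face corners at (135,370), (385,522), (500,345) and (250,195). The base's near edge runs from (275,125) to (505,265).

```bash
python3 - <<'E'
from h import *
c=np.load('w_rel.npy',allow_pickle=True).item()
q=np.array([(135,370),(385,522),(500,345),(250,195)])/9-.44+[195,170]
P=onz(c,q,54)[:,:2];print(P.round(1),P.mean(0))
for i in range(4):
    d=P[(i+1)%4]-P[i];print(np.linalg.norm(d),np.arctan2(d[1],d[0]))
b=np.array([(275,125),(505,265)])/9-.44+[195,170]
for z in(10,18):
  B=onz(c,b,z)[:,:2];d=B[1]-B[0];print(B.round(1),np.linalg.norm(d),np.arctan2(d[1],d[0]),B.mean(0))
# box pieces: lever & top view refine
t=np.load('top0.npy',allow_pickle=True).item()
cr=t['frame'][135:220,210:320,::-1];cv2.imwrite('pics/crop_box.png',cv2.resize(cr,(770,595),interpolation=cv2.INTER_CUBIC))
E
```

```text
[[ 418.7 -325.4]
 [ 449.3 -306. ]
 [ 434.4 -283.4]
 [ 404.7 -302.9]] [ 426.74520179 -304.42661384]
36.19670237107972 0.5648176516763286
27.07709723556225 2.1538088294446367
35.50219061554507 -2.5601997020012113
26.484989880935892 -1.0137851392421837
[[ 405.3 -304.4]
 [ 436.1 -284.2]] 36.8537836584634 0.5783475352057358 [ 420.69299973 -294.29212323]
[[ 404.  -302.9]
 [ 434.2 -283.2]] 36.06764153871096 0.5783475352057361 [ 419.07240035 -293.05689386]
```

Emit:
{"name": "jog_arm", "arguments": {
  "series": [
    [0.148,-0.318,-0.4,0,0,-0.7,0],
    [0.148,-0.318,-0.4,0,0,-0.7,0],
    [0.148,-0.318,-0.4,0,0,-0.7,0],
    [0.148,-0.318,-0.4,0,0,-0.7,0],
    [0.148,-0.318,-0.4,0,0,-0.7,0],
    [0.148,-0.318,-0.4,0,0,-0.7,0],
    [0.148,-0.318,-0.4,0,0,-0.7,0],
    [0.148,-0.318,-0.4,0,0,-0.7,0]
  ]
}}

```text
clock: 3.52
eef_pos: [427.7, -304.6, 145.2]
eef_rot: [3.141, 0.0, 1.708]
wrist_force: [0.4, -0.7, 0.2]
finger_gap: 94.2
finger_force: 0.0
```

Emit:
{"name": "jog_arm", "arguments": {
  "series": [
    [0,0,0,0,0,-0.725,0.4],
    [0,0,0,0,0,-0.725,0.4],
    [0,0,0,0,0,-0.725,0.4],
    [0,0,0,0,0,-0.725,0.4],
    [0,0,0,0,0,-0.725,0.4],
    [0,0,0,0,0,-0.725,0.4],
    [0,0,0,0,0,-0.725,0.4],
    [0,0,0,0,0,-0.725,0.4]
  ]
}}

```text
clock: 4.18
eef_pos: [427.7, -304.5, 145.2]
eef_rot: [3.141, -0.0, 0.708]
wrist_force: [-0.4, 0.2, 0.2]
finger_gap: 56.4
finger_force: 0.0
```

```bash
python3 - <<'E'
from h import *
c=cam('wrist'); s=c['s']; print(s['eef_pos'],s['eef_rot'],s['joints'],s['finger_gap']); np.save('w_rel2.npy',c,allow_pickle=True)
print(proj(c,[[427,-305,54],s['eef_pos']]))
cv2.imwrite('pics/w_rel2.png',cv2.resize(c['frame'][110:290,150:360,::-1],(700,600),interpolation=cv2.INTER_CUBIC))
E
```

```text
[ 427.68199703 -304.51818861  145.15228311] [ 3.14128499e+00 -1.69060145e-04  7.08072371e-01] [-6.88577475e-01  2.89124143e-01  1.65030787e+00  1.21362541e-04
  1.20182834e+00  1.74102756e-01] 56.37759443712242
[[256.08386832 193.83404026]
 [256.22680222 227.78842396]]
```

View pics/w_rel2.png

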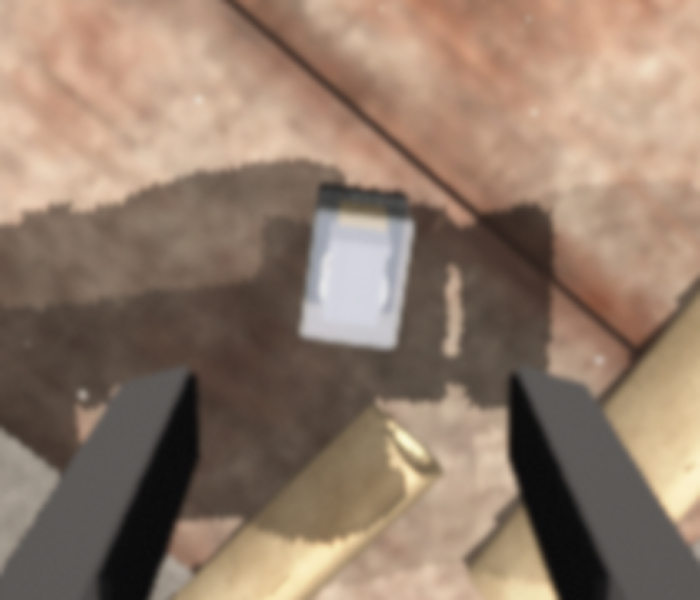

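The relay top is at crop corners (318,212), (413,220), (396,350) and (300,336), still turned slightly relative to the fingers.

```bash
python3 - <<'E'
from h import *
c=np.load('w_rel2.npy',allow_pickle=True).item()
q=np.array([(318,212),(413,220),(396,350),(300,336)])/3.333-.35+[150,110]
P=onz(c,q,54)[:,:2];print(P.round(1),P.mean(0))
for i in range(4):
    d=P[(i+1)%4]-P[i];print(np.linalg.norm(d),np.arctan2(d[1],d[0]))
E
```

```text
[[ 435.2 -284.7]
 [ 450.5 -305.9]
 [ 419.2 -327.2]
 [ 404.6 -303.8]] [ 427.37132232 -305.39214905]
26.235350516822162 -0.9471314094564028
37.861317815795374 -2.5465195932729032
27.55334456626331 2.1282741748971974
36.099422371104744 0.5587972865430658
```

Emit:
{"name": "jog_arm", "arguments": {
  "series": [
    [0,-0.005,-0.5,0,0,-0.085,0.4],
    [0,-0.005,-0.968,0,0,-0.085,0.4],
    [0,-0.005,-0.968,0,0,-0.085,0.4],
    [0,-0.005,-0.968,0,0,-0.085,0.4],
    [0,-0.005,-0.968,0,0,-0.085,0.4],
    [0,-0.005,-0.968,0,0,-0.085,1],
    [0,-0.005,-0.968,0,0,-0.085,1],
    [0,-0.005,-0.968,0,0,-0.085,1]
  ],
  "grip_force": 40
}}

```text
clock: 4.9
eef_pos: [427.9, -307.3, 30.8]
eef_rot: [3.138, -0.001, 0.579]
wrist_force: [0.3, 0.8, -0.2]
finger_gap: 39.6
finger_force: 0.0
```

Emit:
{"name": "jog_arm", "arguments": {
  "series": [
    [0,0,0,0,0,0,1],
    [0,0,0,0,0,0,1],
    [0,0,0,0,0,0,1],
    [0,0,0,0,0,0,1]
  ]
}}

```text
clock: 5.23
eef_pos: [427.3, -307.1, 29.6]
eef_rot: [3.14, -0.0, 0.578]
wrist_force: [-0.4, 1.2, 8.2]
finger_gap: 27.8
finger_force: 40.0
```

Emit:
{"name": "jog_arm", "arguments": {
  "series": [
    [0,0,0.25,0,0,0,1],
    [0,0,0.6,0,0,0,1],
    [0,0,1,0,0,0,1],
    [0,0,1,0,0,0,1]
  ]
}}

```text
clock: 5.57
eef_pos: [428.8, -308.3, 155.7]
eef_rot: [3.133, -0.003, 0.578]
wrist_force: [-0.3, -0.5, 0.9]
finger_gap: 27.5
finger_force: 40.0
```

Emit:
{"name": "jog_arm", "arguments": {
  "series": [
    [0,0.2,0.33,0,0,-0.1,1],
    [0.22,0.5,0.33,0,0,-0.2,1],
    [0.44,0.8,0.33,0,0,-0.4,1],
    [0.44,1,0.33,0,0,-0.4,1],
    [0.44,1,0.33,0,0,-0.4,1],
    [0.44,1,0.33,0,0,-0.4,1]
  ]
}}

```text
clock: 6.07
eef_pos: [480.2, -184.8, 188.1]
eef_rot: [-3.141, 0.0, -0.054]
wrist_force: [-0.4, -0.2, -0.9]
finger_gap: 27.6
finger_force: 40.0
```

Emit:
{"name": "jog_arm", "arguments": {
  "series": [
    [0,0.35,0,0,0,0,1],
    [0,0.7,0,0,0,0,1],
    [0,1,0,0,0,0,1],
    [0,1,0,0,0,0,1],
    [0,1,0,0,0,0,1],
    [0,1,0,0,0,0,1]
  ]
}}

```text
clock: 6.57
eef_pos: [479.8, -67.1, 188.2]
eef_rot: [3.141, -0.0, -0.05]
wrist_force: [-0.2, -0.6, 0.1]
finger_gap: 27.7
finger_force: 40.0
```

```bash
python3 - <<'E'
from h import *
c=cam('wrist'); s=c['s']; print(s['eef_pos'],s['eef_rot'],s['joints'],s['finger_gap'],s['wrist_force']); np.save('w_box.npy',c,allow_pickle=True)
cv2.imwrite('pics/w_box.png',cv2.resize(c['frame'][:,:,::-1],(800,600),interpolation=cv2.INTER_CUBIC))
E
```

```text
[479.75751636 -67.07634818 188.2177209 ] [ 3.14141265e+00 -1.73129180e-05 -4.95976597e-02] [-2.14435833e-01  1.57491814e-01  1.70700284e+00 -1.82540748e-04
  1.27705139e+00  1.40601100e+00] 27.67470477314905 [-0.23605111 -0.5563789   0.12272802]
```

View pics/w_box.png

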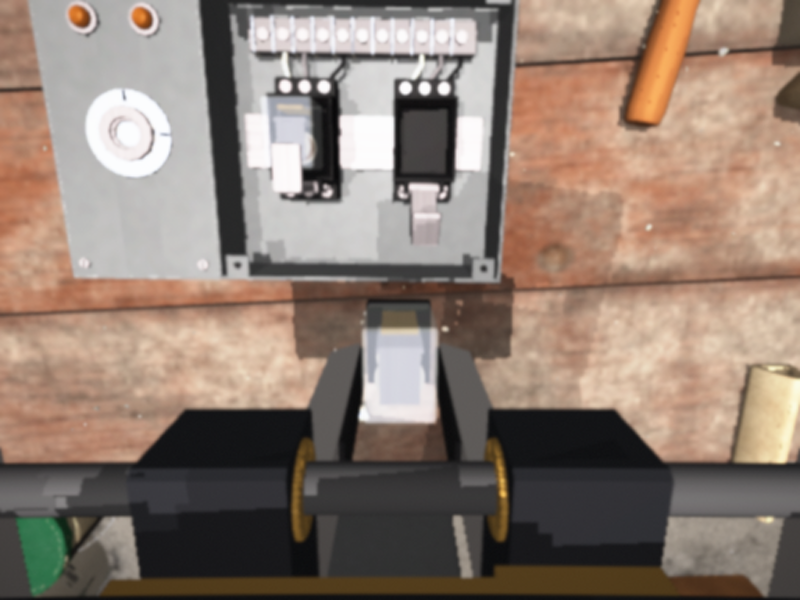

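The picture shows the empty pocket at (398..455, 97..185) and its lever tip at (425,215). The lock hole is at (128,132). The box front edge runs (75,279) to (499,282), and the right edge is at (499,282) to (517,0). The relay is in hand, with its top corners at about (362,420) and (438,420).

```bash
python3 - <<'E'
from h import *
c=np.load('w_box.npy',allow_pickle=True).item(); im=c['frame'].astype(np.uint8)
f=lambda *p:np.array(p,float)/1.5625-.18
g=lambda p,z:onz(c,f(*p),z)[:,:2].round(1).tolist()
print('front',g([(75,279),(499,282)],62),'right',g([(499,282),(514,40)],62),'left',g([(75,279),(47,90)],62))
print('lock mouth',g([(128,132)],68))
# hole of lock: bright mask center
gray=cv2.cvtColor(im,cv2.COLOR_RGB2GRAY)
# socket black blob
bl=(gray<55).astype(np.uint8)
for n,(x0,x1) in {'empty':(250,300),'full':(170,222)}.items():
    m=np.zeros_like(bl);m[50:128,x0:x1]=bl[50:128,x0:x1]
    cn=max(cv2.findContours(m,0,1)[0],key=cv2.contourArea);b=cv2.boundingRect(cn);mm=cv2.moments(cn)
    print(n,np.array(b)*1.5625,onz(c,[[b[0]-.5,b[1]-.5],[b[0]+b[2]-.5,b[1]+b[3]-.5]],56)[:,:2].round(1).tolist())
print(gray[90,250:300].tolist()); print(gray[50:130,272].tolist())
# relay in hand
s=c['s'];zt=s['eef_pos'][2]+25
print('relay top',g([(362,420),(438,420)],zt),'base far edge',g([(366,301),(434,301)],zt-46))
# lever tip, top at various
print('lever',g([(412,185),(439,185),(413,243),(439,243),(412,212),(440,212)],95))
E
```

```text
front [[495.8, 146.4], [480.4, -132.0]] right [[480.4, -132.0], [624.8, -140.2]] left [[495.8, 146.4], [610.3, 137.7]]
lock mouth [[584.4, 91.6]]
empty [395.3125  95.3125  60.9375  90.625 ] [[599.6, -69.0], [543.8, -105.3]]
full [303.125   81.25    37.5    117.1875] [[610.2, -13.4], [539.6, -30.6]]
[249, 227, 139, 56, 24, 25, 41, 55, 62, 67, 69, 69, 70, 71, 70, 70, 69, 69, 69, 69, 68, 69, 69, 69, 69, 69, 69, 69, 68, 68, 68, 67, 67, 66, 65, 56, 37, 22, 20, 24, 46, 114, 193, 232, 241, 242, 245, 250, 251, 251]
[153, 130, 193, 243, 251, 252, 252, 252, 251, 244, 197, 108, 56, 33, 21, 16, 17, 15, 15, 21, 40, 58, 66, 68, 69, 69, 68, 68, 68, 69, 69, 69, 69, 69, 69, 68, 68, 69, 69, 69, 69, 68, 70, 68, 69, 68, 67, 67, 67, 66, 66, 67, 67, 67, 67, 66, 67, 66, 66, 62, 49, 35, 27, 34, 46, 54, 89, 157, 215, 237, 240, 231, 216, 209, 208, 207, 207, 207, 208, 208]
relay top [[464.0, -51.4], [462.6, -79.8]] base far edge [[498.2, -52.1], [496.7, -82.5]]
lever [[546.3, -76.4], [545.5, -91.7], [513.5, -75.6], [512.7, -90.7], [531.3, -75.8], [530.5, -91.8]]
```

```bash
python3 - <<'E'
from h import *
c=np.load('w_box.npy',allow_pickle=True).item()
print(onz(c,[[270.75,90.3]],40), onz(c,[[256.5,90.3],[285,90.3],[270.7,70.5],[270.7,110]],40).round(1).tolist())
gray=cv2.cvtColor(c['frame'],cv2.COLOR_RGB2GRAY);g=gray[60:112,55:110]
m=(g>200).astype(np.uint8);n,l,st,ce=cv2.connectedComponentsWithStats(m);print([(st[i].tolist(),(ce[i]+[55,60]).round(1).tolist()) for i in range(1,n)])
cn,h=cv2.findContours(((g>150)*255).astype(np.uint8),1,1)[:2]
for k in cn:
    if len(k)>12: e=cv2.fitEllipse(k);p=np.array(e[0])+[55,60];print(p,e[1],onz(c,[p],62)[0,:2],onz(c,[p],68)[0,:2])
E
```

```text
[[572.6490791  -86.29539696  40.        ]] [[573.4, -71.6, 40.0], [571.9, -100.9, 40.0], [591.7, -86.9, 40.0], [553.1, -85.5, 40.0]]
[([0, 0, 55, 52, 2307], [81.4, 85.1])]
[82.  85.5] (60.14201354980469, 64.13713836669922) [583.88915062  94.64551935] [583.28857768  91.54390467]
```

Emit:
{"name": "jog_arm", "arguments": {
  "series": [
    [0.3,-0.06,0,0,0,-0.004,1],
    [0.6,-0.12,0,0,0,-0.004,1],
    [0.768,-0.164,0,0,0,-0.004,1],
    [0.768,-0.164,0,0,0,-0.004,1],
    [0.768,-0.164,-0.3,0,0,-0.004,1],
    [0.768,-0.164,-0.6,0,0,-0.004,1],
    [0.768,-0.164,-0.735,0,0,-0.004,1],
    [0.768,-0.164,-0.735,0,0,-0.004,1]
  ]
}}

```text
clock: 7.28
eef_pos: [569.4, -87.1, 95.9]
eef_rot: [-3.141, 0.007, -0.058]
wrist_force: [-0.5, -0.0, -1.3]
finger_gap: 27.2
finger_force: 40.0
```

Emit:
{"name": "jog_arm", "arguments": {
  "series": [
    [0,0,0,0,0,0,1],
    [0,0,-0.04,0,0,0,1],
    [0,0,-0.08,0,0,0,1],
    [0,0,-0.1,0,0,0,1],
    [0,0,-0.12,0,0,0,1],
    [0,0,-0.14,0,0,0,1],
    [0,0,-0.14,0,0,0,1]
  ]
}}

```text
clock: 7.87
eef_pos: [571.8, -86.4, 83.0]
eef_rot: [-3.142, 0.0, -0.056]
wrist_force: [-0.4, 0.3, -1.0]
finger_gap: 27.1
finger_force: 40.0
```

Emit:
{"name": "jog_arm", "arguments": {
  "series": [
    [0,0,-0.02,0,0,0,1],
    [0,0,-0.04,0,0,0,1],
    [0,0,-0.06,0,0,0,1],
    [0,0,-0.06,0,0,0,1]
  ]
}}

```text
clock: 8.2
eef_pos: [571.7, -86.4, 75.5]
eef_rot: [-3.141, 0.001, -0.056]
wrist_force: [-0.7, -0.6, -1.2]
finger_gap: 27.6
finger_force: 40.0
```

Emit:
{"name": "jog_arm", "arguments": {
  "series": [
    [0,0,-0.015,0,0,0,1],
    [0,0,-0.03,0,0,0,1],
    [0,0,-0.045,0,0,0,1],
    [0,0,-0.055,0,0,0,1],
    [0,0,-0.055,0,0,0,1]
  ]
}}

```text
clock: 8.62
eef_pos: [572.1, -86.7, 69.7]
eef_rot: [3.141, -0.0, -0.056]
wrist_force: [-1.0, -1.5, 1.7]
finger_gap: 27.5
finger_force: 40.0
```

Emit:
{"name": "jog_arm", "arguments": {
  "series": [
    [0,0,-0.01,0,0,0,1],
    [0,0,-0.02,0,0,0,1],
    [0,0,-0.02,0,0,0,1],
    [0,0,-0.02,0,0,0,1]
  ]
}}

```text
clock: 8.95
eef_pos: [572.7, -86.7, 69.5]
eef_rot: [3.141, -0.003, -0.056]
wrist_force: [-9.1, 0.6, 23.0]
finger_gap: 27.2
finger_force: 40.0
```

Emit:
{"name": "jog_arm", "arguments": {
  "series": [
    [0,0,0.01,0,0,0,1],
    [0,0,0.01,0,0,0,0.5],
    [0,0,0.01,0,0,0,0.5],
    [0,0,0.01,0,0,0,0.5],
    [0,0,0.2,0,0,0,0.5],
    [0,0,0.5,0,0,0,0.5],
    [0,0,0.5,0,0,0,0.5]
  ]
}}

```text
clock: 9.53
eef_pos: [574.2, -86.9, 132.9]
eef_rot: [3.14, -0.008, -0.056]
wrist_force: [1.0, 0.0, 1.2]
finger_gap: 46.7
finger_force: 0.0
```

Emit:
{"name": "jog_arm", "arguments": {
  "series": [
    [-0.35,0.02,0,0,0,0,1],
    [-0.7,0.04,0,0,0,0,1],
    [-0.7,0.04,0,0,0,0,1],
    [-0.7,0.04,0,0,0,0,1],
    [-0.7,0.04,0,0,0,0,1],
    [-0.7,0.04,0,0,0,0,1]
  ]
}}

```text
clock: 10.03
eef_pos: [489.1, -81.9, 127.4]
eef_rot: [3.141, -0.001, -0.056]
wrist_force: [0.9, 0.6, 0.8]
finger_gap: 10.7
finger_force: 0.0
```

```bash
python3 - <<'E'
from h import *
w=cam('wrist'); c=cam('side'); s=c['s']; print(s['eef_pos'],s['finger_gap'],s['wrist_force'])
p=proj(c,[[565,-60,80]])[0].astype(int);print(p)
a=c['frame'][p[1]-45:p[1]+45,p[0]-60:p[0]+60,::-1]
b=w['frame'][110:290,135:375,::-1]
cv2.imwrite('pics/lev.png',np.vstack([cv2.resize(a,(400,300),interpolation=2),cv2.resize(b,(400,300),interpolation=2)]))
E
```

```text
[488.96696948 -81.79772569 127.19741619] 6.440904805820514 [0.30644744 0.65115515 0.64024304]
[277 206]
```

View pics/lev.png

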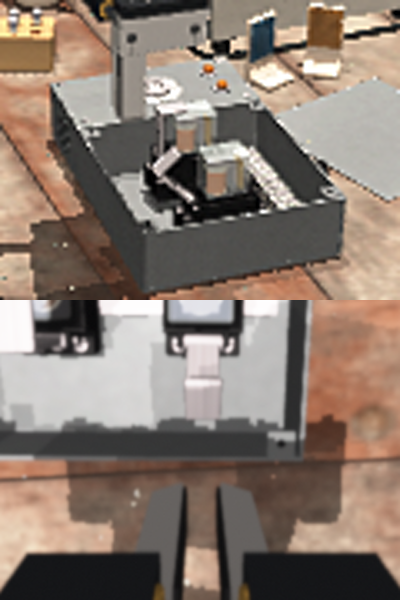

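Both relays are upright and level. The lever is still open and sits straight ahead of the fingers (column 203 against 202).

Emit:
{"name": "jog_arm", "arguments": {
  "series": [
    [0,0,-0.17,0,0,0,1],
    [0,0,-0.34,0,0,0,1],
    [0,0,-0.34,0,0,0,1],
    [0,0,-0.34,0,0,0,1]
  ]
}}

```text
clock: 10.47
eef_pos: [487.9, -81.6, 85.9]
eef_rot: [-3.141, 0.002, -0.056]
wrist_force: [-0.4, 0.1, 0.8]
finger_gap: 0.7
finger_force: 0.0
```

Emit:
{"name": "jog_arm", "arguments": {
  "series": [
    [0.05,-0.003,0,0,0,0,1],
    [0.1,-0.006,0,0,0,0,1],
    [0.15,-0.008,0,0,0,0,1],
    [0.2,-0.011,0,0,0,0,1],
    [0.25,-0.014,0,0,0,0,1],
    [0.28,-0.016,0,0,0,0,1],
    [0.28,-0.016,0,0,0,0,1]
  ]
}}

```text
clock: 11.05
eef_pos: [523.2, -83.8, 87.8]
eef_rot: [3.141, -0.003, -0.056]
wrist_force: [-3.0, 0.8, 13.7]
finger_gap: 0.9
finger_force: 6.3
```

Emit:
{"name": "jog_arm", "arguments": {
  "series": [
    [0.02,-0.001,0,0,0,0,1],
    [0.04,-0.002,0,0,0,0,1],
    [0.06,-0.003,0,0,0,0,1],
    [0.06,-0.003,0,0,0,0,1]
  ]
}}

```text
clock: 11.38
eef_pos: [531.1, -84.3, 88.8]
eef_rot: [3.141, -0.005, -0.056]
wrist_force: [-0.6, 0.9, 19.2]
finger_gap: 0.4
finger_force: 9.1
```

```bash
python3 - <<'E'
from h import *
w=cam('wrist'); c=cam('side'); s=w['s']; print(s['eef_pos'],s['eef_rot'],s['finger_gap'],s['wrist_force'],s['moment'])
p=proj(c,[[565,-60,80]])[0].astype(int)
a=c['frame'][p[1]-35:p[1]+25,p[0]-45:p[0]+35,::-1]
b=w['frame'][150:290,170:350,::-1]
cv2.imwrite('pics/lev2.png',np.hstack([cv2.resize(a,(400,300),interpolation=2),cv2.resize(b,(385,300),interpolation=2)]))
E
```

```text
[531.09603119 -84.28201452  88.83783364] [ 3.14086738 -0.00527363 -0.05628357] 0.4210093253657909 [-0.63375229  0.91558665 19.20704416] [0.19115504 0.21470072 0.00422281]
```

View pics/lev2.png

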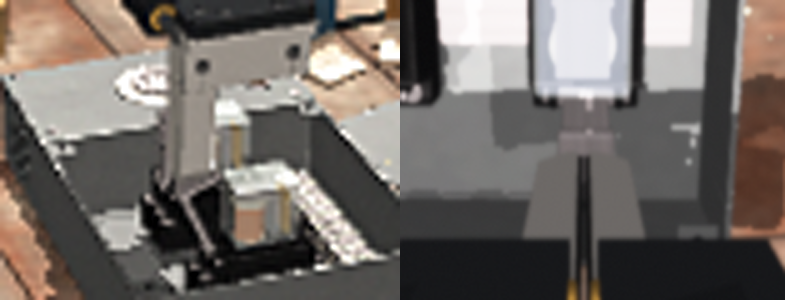

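```bash
cat >> h.py <<'E'
ya=-0.056
def bx(x,y,z,C=(577.6,1.6)):
    # box coords -> world; C box centre
    return [C[0]+x*np.cos(ya)-y*np.sin(ya),C[1]+x*np.sin(ya)+y*np.cos(ya),z]
def lever(th,C=(577.6,1.6)):
    s,c=np.sin(th),np.cos(th); P=[]
    for u,v in((0,0),(0,40),(0,47),(24,47)): P.append(bx(-30+u*c-v*s,-88,52+v*c+u*s,C))
    return P
E
python3 - <<'E'
from h import *
w=cam('wrist'); c=cam('side'); np.save('w_l.npy',w,allow_pickle=True);np.save('s_l.npy',c,allow_pickle=True)
s=w['s'];e=s['eef_pos'];print(bx(0,-88,40))
for th in(.85,.6,.4,.2,0):
    print(th,'W',proj(w,lever(th)).round(0).tolist(),'S',proj(c,lever(th)).round(0).tolist())
print('tip front',proj(w,[[e[0]+8,e[1],e[2]-8],[e[0]+8,e[1],e[2]+30]]),'side',proj(c,[[e[0]+8,e[1],e[2]-8],[e[0]-8,e[1],e[2]-8]]))
g=cv2.cvtColor(w['frame'],cv2.COLOR_RGB2GRAY);print(g[185:235,258].tolist());print(g[185:235,268].tolist())
E
```

```text
[np.float64(572.6745752974936), np.float64(-86.26205205604944), 40]
0.85 W [[256.0, 195.0], [256.0, 246.0], [256.0, 256.0], [256.0, 246.0]] S [[274.0, 220.0], [264.0, 214.0], [262.0, 213.0], [268.0, 206.0]]
0.6 W [[256.0, 195.0], [256.0, 240.0], [256.0, 249.0], [256.0, 228.0]] S [[274.0, 220.0], [266.0, 212.0], [265.0, 210.0], [272.0, 205.0]]
0.4 W [[256.0, 195.0], [256.0, 232.0], [256.0, 240.0], [256.0, 211.0]] S [[274.0, 220.0], [269.0, 210.0], [268.0, 208.0], [275.0, 204.0]]
0.2 W [[256.0, 195.0], [256.0, 223.0], [256.0, 228.0], [256.0, 193.0]] S [[274.0, 220.0], [271.0, 209.0], [271.0, 207.0], [279.0, 204.0]]
0 W [[256.0, 195.0], [256.0, 211.0], [256.0, 214.0], [256.0, 176.0]] S [[274.0, 220.0], [274.0, 208.0], [274.0, 206.0], [282.0, 205.0]]
tip front [[256.1468367  211.4326129 ]
 [256.24346452 232.23316202]] side [[272.7540531  211.81416541]
 [267.47749179 212.91716378]]
[228, 213, 194, 189, 196, 213, 234, 245, 247, 239, 216, 180, 165, 162, 162, 154, 135, 113, 104, 102, 102, 103, 102, 102, 110, 131, 148, 146, 133, 122, 116, 113, 111, 112, 111, 110, 103, 87, 68, 58, 56, 55, 55, 55, 54, 53, 52, 49, 47, 46]
[198, 193, 187, 187, 193, 202, 214, 222, 218, 197, 162, 134, 117, 102, 92, 87, 89, 91, 92, 92, 92, 92, 92, 89, 87, 92, 101, 112, 120, 120, 115, 112, 111, 111, 111, 110, 110, 107, 106, 106, 106, 105, 105, 106, 105, 106, 106, 105, 105, 106]
```

Emit:
{"name": "jog_arm", "arguments": {
  "series": [
    [0,0,0.02,0,0,0,1],
    [0,0,0.04,0,0,0,1],
    [0,0,0.04,0,0,0,1]
  ]
}}

```text
clock: 11.83
eef_pos: [529.1, -84.0, 91.5]
eef_rot: [3.142, -0.0, -0.056]
wrist_force: [0.4, -0.1, -0.3]
finger_gap: 0.7
finger_force: 0.0
```

```bash
python3 - <<'E'
from h import *
w=cam('wrist'); c=cam('side'); s=w['s'];e=s['eef_pos'];print(e,s['wrist_force'],s['moment'])
for n,a in(('W',w),('S',c)):
    o=np.load({'W':'w_l.npy','S':'s_l.npy'}[n],allow_pickle=True).item()['frame'].astype(int)
    d=np.abs(a['frame'].astype(int)-o).sum(2); print(n,(d>60).sum())
g=cv2.cvtColor(c['frame'],cv2.COLOR_RGB2GRAY);print(g[198:226,258:292])
t=np.load('side0.npy',allow_pickle=True).item();print(cv2.cvtColor(t['frame'],cv2.COLOR_RGB2GRAY)[198:226,258:292])
E
```

```text
[529.10193933 -83.9738968   91.51235529] [ 0.419907   -0.14266706 -0.33274501] [0.01913452 0.17539695 0.01074102]
W 27008
S 1414
[[ 77  77  79  78  80  88  83  98 125 112 145 147 145 145 146 147 149 150
  120 123 120 125 126 129  81  73  77  79  78  80  79  80  79  78]
 [ 82  81  78  81  78  78 100 102 127 111 144 147 147 145 147 147 158 136
  119 125 121 125 127 127  80  75  77  79  78  80  80  79  78  82]
 [ 82  82  83  82  80  79  57  97 127 111 144 146 146 146 146 148 133 112
  116 129 123 125 125 129  83  76  82  79  77  78  79  80  79  79]
 [ 81  82  83  82  81  80  80 100 127 110 145 148 147 147 147 151 107 108
  119 130 123 127 120 125  84  77  79  76  76  76  78  79  80  82]
 [ 80  80  81  81  80  81  73 102 126 111 145 148 146 146 150 154 105 111
  118 131 122 128  99  86  72  71  68  72  79  79  81  75  78  80]
 [ 80  82  78  79  80  76  74 115 128 111 147 150 147 149 149 152  81  98
  114 130 103 124 102  71  55  88  79 116 157 161 153  82  67  74]
 [ 79  80  83  83  58  58  70 117 117 111 147 149 149 150 138 127  85  96
   93 139  95 141 162 147 168 226 229 226 223 222 2
[... 6226 characters left out ...]
 184 106  79  61  61  33  37  36  47  65  67  73  37   4 125  93  46
   21  22  33  34  34  34  32  38  32  44  32  20  13  15  11  13]
 [178 182 191 111  84  61  57  60  61  60  57  55  75  40   6   7  25  45
   15  15  29  35  45  37  26  14  11  12  15  11  12  14  12  13]
 [176 177 180 191 113  84  55  51  66  69  47  29 175  98  19   5  18 189
   77   8  11  12  11  12  13  13  14  12  16  17  13  14   8   6]
 [174 174 177 183 194 112  71  54 156 171 132  29 200 121  24  12   3  27
   13   9  11  12  13  16  11  11   9   7   7   6   9  25  24  55]
 [178 177 175 179 181 187 193 161 187 195 156  28  11   3  32  47  18  10
   11  10  13   8   9   6   9  21  29  41  42  21  36 107 116 224]]
```

```bash
python3 - <<'E'
from h import *
c=cam('side'); e=c['s']['eef_pos']
for z in (80,84,88,92,96,100,104): print(z,proj(c,[[e[0],e[1]-12,z],[e[0]+8,e[1]-12,z],[e[0]-8,e[1]-12,z]]).round(1).tolist())
# lever near edge
for th in (.3,.4,.5):
    P=np.array(lever(th));n=P.copy();n[:,1]-=8;print(th,proj(c,n).round(1).tolist())
E
```

```text
80 [[271.1, 214.8], [273.7, 214.2], [268.4, 215.3]]
84 [[271.1, 213.5], [273.7, 213.0], [268.4, 214.1]]
88 [[271.1, 212.3], [273.8, 211.7], [268.4, 212.9]]
92 [[271.1, 211.0], [273.8, 210.5], [268.4, 211.6]]
96 [[271.1, 209.8], [273.8, 209.2], [268.5, 210.3]]
100 [[271.2, 208.5], [273.8, 208.0], [268.5, 209.1]]
104 [[271.2, 207.3], [273.9, 206.7], [268.5, 207.8]]
0.3 [[275.0, 221.8], [271.3, 210.8], [270.6, 208.8], [278.4, 205.2]]
0.4 [[275.0, 221.8], [270.0, 211.4], [269.1, 209.6], [276.7, 205.3]]
0.5 [[275.0, 221.8], [268.7, 212.2], [267.6, 210.5], [274.9, 205.6]]
```

Emit:
{"name": "jog_arm", "arguments": {
  "series": [
    [0,0,0.15,0,0,0,1],
    [-0.15,0.008,0.15,0,0,0,1],
    [-0.34,0.019,0.15,0,0,0,1],
    [-0.34,0.019,0.15,0,0,0,1],
    [-0.34,0.019,0.15,0,0,0,1],
    [-0.34,0.019,0,0,0,0,1],
    [-0.34,0.019,-0.12,0,0,0,1],
    [-0.34,0.019,-0.12,0,0,0,1]
  ]
}}

```text
clock: 12.65
eef_pos: [487.3, -81.5, 74.3]
eef_rot: [-3.141, 0.004, -0.056]
wrist_force: [0.0, -0.2, 0.1]
finger_gap: 0.2
finger_force: 0.0
```

```bash
python3 - <<'E'
from h import *
c=cam('side'); s=c['s'];e=s['eef_pos'];print(e,s['wrist_force'])
print('tip rows', [(z,proj(c,[[e[0],e[1]-12,z]])[0].round(1).tolist()) for z in(60,68,76,84)])
o=np.load('side0.npy',allow_pickle=True).item()['frame'].astype(int); d=np.abs(c['frame'].astype(int)-o).max(2)
p=proj(c,[[e[0],e[1]-12,70]])[0].astype(int); print(p); print(d[p[1]-16:p[1]+10,p[0]-9:p[0]+22])
E
```

```text
[487.29045854 -81.45950751  74.28698436] [ 0.01255557 -0.1571996   0.14309534]
tip rows [(60, [256.8, 223.5]), (68, [256.8, 221.0]), (76, [256.8, 218.5]), (84, [256.8, 216.0])]
[256 220]
[[  4   3   1  11  53  23 117  83  76  73  75  79  68   8   1   4   3   4
   10   9  12   7  15  11  19  75 144 158  50   5  12]
 [  6   4   2  10  52  22 114  82  74  73  76  81  67   6   3   2   5   4
   11  13  17 133  85  69 150 142  98 101  55  46 107]
 [  6   5   2  11  50  23 117  80  71  75  76  77  68   8   3   4   4   9
   20   4 156  90  13  68 103  72  71 106 100  17 130]
 [  9   7   2  12  52  24 116  80  73  75  75  79  65   9   3   5   9  25
    3 156  86   8   1  49 117 202 183 140  29  28  72]
 [  5  10   1  13  54  25 119  83  74  74  73  79  69   6   2  10   1  36
  160 185  14   7  17 116 218 138  46   7  16  18  35]
 [ 17  10   2  14  56  23 116  81  73  75  75  80  66   7   5  21  45 223
  201 193  19  22 142 175  62  12  14   6  10  45  42]
 [ 54   7   8   8  53  23 117  83  75  76  77  79  70  11  11  25 240 220
  210 130 156 100 146  28  11  10   3   1   5  46  41]
 [ 13  68 
[... 1741 characters left out ...]
    6   8   8   7   3  10   6   3   2   1   5   2   4]
 [  4   3   3   1   2   2   5   7  14 163   6  16  14  14  15  10  13  11
    9   7   8   8   4   1   2   6   5   2   2   3   2]
 [  4   3   2   1   4   4   1   5   9  13  69   9  14  16  16  23   9  15
   11   8  12   6   3   0   4   7   5   4   4   4   2]
 [  4   6   3   2   2   4   1   4   5  13  85  69  58  97 128 138  77   8
   11  10  12   9   6   0   4   1   2   6   2   1   9]
 [  3   6   3   4   5   3   1   3   3   5  21 124 134 133  44  87 127  59
   27  27   5  10   1   2   2  12  14  18  16   4   4]
 [  8   4   2   2   3   1   2   1   3   5  13  13  79 115 127  94  64  42
   21  26  32  14  16   5   6  10   6   7   6   6   4]]
```

```bash
python3 - <<'E'
from h import *
w=cam('wrist'); H=np.linalg.inv(np.array(w['hand_eye'])); k,d=K(w)
for z in(8,-5,-19):
  for x in(-8,8):
    P=np.array([[x,0,z],[x,12.5,z],[x,14,z],[x,26.5,z],[x,47,z],[x,59.5,z]],float)@H[:3,:3].T+H[:3,3]
    print(z,x,cv2.projectPoints(P,np.zeros(3),np.zeros(3),k,d)[0][:,0].round(0).tolist())
g=cv2.cvtColor(w['frame'],cv2.COLOR_RGB2GRAY);print(g[200:250:2,236:278:2])
for f in('w_box','w_block'):
    g=cv2.cvtColor(np.load(f+'.npy',allow_pickle=True).item()['frame'],cv2.COLOR_RGB2GRAY); print(f,g[206:246:2,(280 if f=='w_box' else 330):(316 if f=='w_box' else 366):2])
E
```

```text
8 -8 [[257.0, 234.0], [275.0, 234.0], [277.0, 234.0], [296.0, 234.0], [326.0, 234.0], [344.0, 234.0]]
8 8 [[257.0, 211.0], [276.0, 211.0], [278.0, 211.0], [297.0, 211.0], [327.0, 211.0], [346.0, 211.0]]
-5 -8 [[257.0, 241.0], [276.0, 241.0], [279.0, 241.0], [298.0, 241.0], [330.0, 242.0], [350.0, 242.0]]
-5 8 [[257.0, 218.0], [277.0, 218.0], [279.0, 218.0], [299.0, 218.0], [332.0, 218.0], [352.0, 218.0]]
-19 -8 [[257.0, 251.0], [278.0, 251.0], [280.0, 251.0], [301.0, 251.0], [336.0, 251.0], [357.0, 251.0]]
-19 8 [[257.0, 226.0], [278.0, 226.0], [281.0, 226.0], [302.0, 226.0], [337.0, 226.0], [359.0, 226.0]]
[[ 80  81  81  82  83  82  82  81  82  82  83  83  82  83  81  81  81  81
   81  81  82]
 [ 58  59  59  60  59  60  61  60  61  60  60  61  60  60  60  60  60  61
   61  60  60]
 [ 54  55  55  55  54  54  54  54  55  55  55  54  54  54  54  54  55  55
   55  55  56]
 [ 55  56  56  55  54  54  54  54  54  55  55  54  54  55  54  55  55  55
   55  55  55]
 [ 56  55  55  56  55  55  55  55  55  56  55  55  55  54  55  56  55  56
   56  56  55]
 [ 55  55  55  54  55  55  56  56  57  5
[... 4056 characters left out ...]
 96  99 132 199 211 205]
 [167 152  67  15  15  40  76  91  95  94  94  95  94  94  97 141 201 210]
 [160 144  55  14  14  18  48  81  93  94  94  95  95  94  95  99 147 197]
 [151 135  44  13  13  13  24  58  86  94  94  94  93  94  94  94  99 135]
 [151 136  43  14  12  12  14  31  68  88  94  94  95  94  95  94  94  98]
 [150 134  39  13  12  13  13  16  40  75  90  94  94  94  94  94  94  94]
 [158 134  37  13  12  14  12  12  19  52  81  92  94  94  94  94  94  94]
 [165 125  33  14  13  12  13  14  14  25  58  86  93  94  94  94  94  94]
 [162 117  29  12  13  13  14  13  13  14  32  69  88  94  94  94  94  94]
 [150 100  24  12  13  13  13  13  12  11  17  41  75  90  93  94  94  94]]
```

Emit:
{"name": "jog_arm", "arguments": {
  "series": [
    [0.05,-0.003,-0.05,0,0,0,1],
    [0.1,-0.006,-0.05,0,0,0,1],
    [0.15,-0.008,-0.05,0,0,0,1],
    [0.2,-0.011,-0.05,0,0,0,1],
    [0.24,-0.014,-0.05,0,0,0,1],
    [0.28,-0.016,-0.05,0,0,0,1],
    [0.28,-0.016,-0.05,0,0,0,1]
  ]
}}

```text
clock: 13.33
eef_pos: [522.3, -83.6, 70.8]
eef_rot: [3.142, -0.0, -0.056]
wrist_force: [0.9, 0.2, -0.4]
finger_gap: 0.5
finger_force: 0.0
```

Emit:
{"name": "jog_arm", "arguments": {
  "series": [
    [0.02,-0.001,0,0,0,0,1],
    [0.04,-0.002,0,0,0,0,1],
    [0.06,-0.003,0,0,0,0,1],
    [0.06,-0.003,0,0,0,0,1]
  ]
}}

```text
clock: 13.67
eef_pos: [529.0, -84.0, 70.7]
eef_rot: [3.142, -0.0, -0.056]
wrist_force: [-0.7, -0.1, -0.9]
finger_gap: 0.4
finger_force: 0.0
```

Emit:
{"name": "jog_arm", "arguments": {
  "series": [
    [0.015,-0.001,0,0,0,0,1],
    [0.03,-0.002,0,0,0,0,1],
    [0.03,-0.002,0,0,0,0,1]
  ]
}}

```text
clock: 13.92
eef_pos: [531.7, -84.2, 70.6]
eef_rot: [-3.141, 0.002, -0.056]
wrist_force: [-6.2, -0.4, 3.5]
finger_gap: 0.2
finger_force: 3.0
```

Emit:
{"name": "jog_arm", "arguments": {
  "series": [
    [0.015,-0.001,0,0,0,0,1],
    [0.03,-0.002,0,0,0,0,1],
    [0.03,-0.002,0,0,0,0,1]
  ]
}}

```text
clock: 14.17
eef_pos: [532.5, -84.2, 70.6]
eef_rot: [-3.141, 0.009, -0.056]
wrist_force: [-29.7, 1.3, 20.7]
finger_gap: 1.0
finger_force: 14.9
```

```bash
python3 - <<'E'
from h import *
w=cam('wrist');c=cam('side'); s=c['s'];e=s['eef_pos'];print(e,s['wrist_force'],s['moment'])
for th in(.3,.2,.1,0):
    P=np.array(lever(th));P[:,1]-=8;print(th,proj(c,P).round(0).tolist())
g=cv2.cvtColor(c['frame'],cv2.COLOR_RGB2GRAY);print(g[198:224,262:292])
for th in(.4,.2,.1,0): print('W',th,proj(w,lever(th)).round(0)[:,1].tolist())
print(cv2.cvtColor(w['frame'],cv2.COLOR_RGB2GRAY)[160:235,256].tolist())
E
```

```text
[532.49992304 -84.16144256  70.58846945] [-29.51381473   2.48376042  20.32782899] [ 0.26926218  5.65973382 -0.03165119]
0.3 [[275.0, 222.0], [271.0, 211.0], [271.0, 209.0], [278.0, 205.0]]
0.2 [[275.0, 222.0], [273.0, 210.0], [272.0, 208.0], [280.0, 205.0]]
0.1 [[275.0, 222.0], [274.0, 210.0], [274.0, 208.0], [282.0, 206.0]]
0 [[275.0, 222.0], [275.0, 210.0], [275.0, 207.0], [283.0, 206.0]]
[[ 80  87  89 125  95 111  99 133 147 147 147 147 147 150 119 121 122 126
  125 128  80  76  76  77  77  80  79  80  81  79]
 [ 78  79  91 127 104 116 100 134 148 146 147 146 147 143 118 127 121 125
  126 127  79  76  79  80  78  79  79  79  79  82]
 [ 82  79  45 121 104 126 100 133 148 147 146 146 146 149 120 129 121 127
  126 128  83  77  79  79  77  80  80  79  80  80]
 [ 82  80  74 125 104 127  98 137 146 148 146 146 147 153 119 130 124 127
  120 125  81  77  79  77  76  76  77  80  81  81]
 [ 82  81  72 125 103 126  96 188 154 145 146 144 148 176 124 128 120 125
   96  86  70  71  70  73  78  80  82  76  78  79]
 [ 78  78  73 125 104 125  96 181 152 144 146 146 148 133 114 121 111 126
  104  
[... 2352 characters left out ...]
 21  11  10  20
   36  35  26  17  17  15  15  17  14  16  13  13]
 [ 96  99  66  57  74  74  53  22  72  41  12   9   2 121  59  14   9  14
   17  15  12  14  14  17  14  15  15  14  11   7]]
W 0.4 [203.0, 246.0, 255.0, 225.0]
W 0.2 [203.0, 236.0, 243.0, 206.0]
W 0.1 [203.0, 230.0, 236.0, 196.0]
W 0 [203.0, 224.0, 228.0, 186.0]
[235, 235, 235, 235, 235, 235, 235, 235, 235, 235, 235, 235, 235, 235, 235, 235, 235, 235, 235, 234, 234, 231, 217, 201, 214, 234, 244, 247, 247, 247, 247, 247, 247, 246, 246, 246, 246, 246, 246, 246, 246, 245, 245, 245, 245, 245, 245, 244, 244, 240, 225, 198, 178, 159, 141, 133, 131, 132, 132, 132, 131, 132, 132, 132, 132, 132, 131, 127, 115, 90, 67, 57, 55, 52, 47]
```

The lever now stands shut: its upright is vertical at columns 273-274 and its tip matches the zero-angle projection, with a 30 N stop reached. Next, the key.

Emit:
{"name": "jog_arm", "arguments": {
  "series": [
    [-0.1,0.006,0,0,0,0,1],
    [-0.2,0.011,0,0,0,0,1],
    [-0.2,0.011,0.3,0,0,0,1],
    [-0.2,0.011,0.6,0,0,0,1],
    [-0.2,0.011,1,0,0,0,1],
    [-0.2,0.011,1,0,0,0,1]
  ]
}}

```text
clock: 14.77
eef_pos: [514.1, -83.6, 197.5]
eef_rot: [3.14, -0.009, -0.056]
wrist_force: [0.6, -0.2, 1.9]
finger_gap: 0.3
finger_force: 0.0
```

Emit:
{"name": "jog_arm", "arguments": {
  "series": [
    [-0.1,0.89,0,0,0,0.446,0.7],
    [-0.1,0.89,0,0,0,0.446,0.7],
    [-0.1,0.89,0,0,0,0.446,0.7],
    [-0.1,0.89,0,0,0,0.446,0.7],
    [-0.1,0.89,0,0,0,0.446,0.7],
    [-0.1,0.89,0,0,0,0.446,0.7],
    [-0.1,0.89,0,0,0,0.446,0.7]
  ]
}}

```text
clock: 15.35
eef_pos: [500.0, 23.9, 190.7]
eef_rot: [3.141, -0.0, 0.648]
wrist_force: [-0.2, 0.0, 0.5]
finger_gap: 28.6
finger_force: 0.0
```

Emit:
{"name": "jog_arm", "arguments": {
  "series": [
    [-0.1,0.89,0,0,0,0.446,0.7],
    [-0.1,0.89,0,0,0,0.446,0.7],
    [-0.1,0.89,0,0,0,0.446,0.7],
    [-0.1,0.89,0,0,0,0.446,0.7],
    [-0.1,0.89,0,0,0,0.446,0.7],
    [-0.1,0.89,0,0,0,0.446,0.7],
    [-0.1,0.89,0,0,0,0.446,0.7]
  ]
}}

```text
clock: 15.93
eef_pos: [488.0, 130.6, 190.6]
eef_rot: [3.141, -0.0, 1.346]
wrist_force: [-0.5, -0.3, -0.1]
finger_gap: 28.4
finger_force: 0.0
```

Emit:
{"name": "jog_arm", "arguments": {
  "series": [
    [-0.1,0.89,0,0,0,0.446,0.7],
    [-0.1,0.89,0,0,0,0.446,0.7],
    [-0.1,0.89,0,0,0,0.446,0.7],
    [-0.1,0.89,0,0,0,0.446,0.7],
    [-0.1,0.89,0,0,0,0.446,0.7],
    [-0.1,0.89,0,0,0,0.446,0.7],
    [-0.1,0.89,0,0,0,0.446,0.7]
  ]
}}

```text
clock: 16.52
eef_pos: [475.9, 237.3, 190.6]
eef_rot: [-3.142, -0.0, 2.044]
wrist_force: [0.7, -0.1, -0.5]
finger_gap: 28.4
finger_force: 0.0
```

Emit:
{"name": "jog_arm", "arguments": {
  "series": [
    [-0.1,0.89,0,0,0,0.446,0.6],
    [-0.1,0.89,0,0,0,0.446,0.6],
    [-0.1,0.89,0,0,0,0.446,0.6],
    [-0.1,0.89,0,0,0,0.446,0.6],
    [-0.1,0.89,0,0,0,0.446,0.6],
    [-0.1,0.89,0,0,0,0.446,0.6],
    [-0.1,0.89,0,0,0,0.446,0.6],
    [-0.1,0.89,0,0,0,0.446,0.6]
  ]
}}

```text
clock: 17.18
eef_pos: [464.0, 343.9, 190.7]
eef_rot: [3.142, 0.0, 2.739]
wrist_force: [-0.3, 0.8, 0.1]
finger_gap: 37.3
finger_force: 0.0
```

```bash
python3 - <<'E'
from h import *
c=cam('wrist'); s=c['s']; print(s['eef_pos'],s['eef_rot'],s['finger_gap'],s['wrist_force']); np.save('w_key.npy',c,allow_pickle=True)
im=c['frame'];hsv=cv2.cvtColor(im,cv2.COLOR_RGB2HSV)
m=((hsv[...,0]>15)&(hsv[...,0]<32)&(hsv[...,1]>70)&(hsv[...,2]>150)).astype(np.uint8)
m[:110]=0;m[285:]=0
cn=max(cv2.findContours(cv2.morphologyEx(m,cv2.MORPH_CLOSE,np.ones((3,3))),0,1)[0],key=cv2.contourArea)
print(cv2.boundingRect(cn))
P=onz(c,cn[:,0].astype(float),40)[:,:2].astype(np.float32)
r=cv2.minAreaRect(P);b=cv2.boxPoints(r);print(r)
i=max(range(2),key=lambda k:np.linalg.norm(b[k]-b[k+1]));d=b[i+1]-b[i];d*=np.sign(d[0]);d/=np.linalg.norm(d)
print('yaw',np.arctan2(d[1],d[0]),'key',np.array(r[0])-33*d)
p=proj(c,[[470.5,344.2,84]])[0].astype(int);print(p)
b=np.zeros(m.shape,np.uint8);b[p[1]-40:p[1]+40,p[0]-25:p[0]+25]=(hsv[...,2]<50)[p[1]-40:p[1]+40,p[0]-25:p[0]+25]
for k in cv2.findContours(b,0,1)[0]:
  if cv2.contourArea(k)>30: print(cv2.boundingRect(k),cv2.minAreaRect(k))
E
```

```text
[464.04076875 343.9128793  190.66472221] [3.14157000e+00 2.91808622e-05 2.73861473e+00] 37.301121423167814 [-0.25752815  0.83865419  0.11107179]
(234, 160, 47, 103)
((500.5908203125, 330.6618957519531), (52.731868743896484, 122.32030487060547), 68.82818603515625)
yaw -0.36951774 key [469.81826782 342.58036709]
[257 194]
(253, 176, 8, 29) ((256.5, 190.0), (28.0, 7.0), 90.0)
```

```bash
python3 - <<'E'
from h import *
c=np.load('w_key.npy',allow_pickle=True).item();g=cv2.cvtColor(c['frame'],cv2.COLOR_RGB2GRAY)
print(g[166:212,244:272:2])
d=np.array([np.cos(-.38),np.sin(-.38)]);k=np.array([470.2,343.4])
for n,X in {'top':[(14,84),(-14,84)],'bot':[(14,50),(-14,50)],'collar':[(11,50),(-11,50)],'blockend':[(-27,40),(93,40)]}.items():
    print(n,proj(c,[[*(k+d*x),z] for x,z in X]).round(1).tolist())
E
```

```text
[[176 178 174 168 166 171 177 174 171 170 172 171 173 173]
 [176 178 174 167 163 169 176 174 172 169 172 171 173 173]
 [176 178 174 167 162 169 176 175 172 170 172 171 173 173]
 [177 178 175 168 161 168 177 175 171 170 171 170 173 173]
 [176 178 175 168 161 168 176 175 172 170 171 170 173 173]
 [176 178 175 168 160 168 176 175 172 170 171 170 173 173]
 [176 178 175 168 159 164 174 175 172 170 170 170 173 173]
 [176 178 174 166 151 150 163 168 170 170 170 170 173 172]
 [175 177 175 164 138 125 130 145 160 168 171 170 173 173]
 [175 177 174 162 124  89  78 101 130 163 170 170 173 173]
 [175 177 170 154 110  53  35  50  88 155 169 169 173 173]
 [175 172 158 140  96  30  16  22  57 151 165 169 173 173]
 [174 161 145 132  86  20  14  15  44 151 163 168 173 173]
 [172 154 150 148  83  18  14  16  37 149 166 168 173 173]
 [168 163 180 186  85  18  17  17  32 142 173 168 173 172]
 [158 191 216 225  92  20  19  19  31 137 177 170 175 172]
 [156 215 236 239 108  21  22  21  33 139 182 173 186 174]
 [179 227 243 242 124  22  22  23  32 149 207 189 206 189]
 [207 229 245 237 118  21  23  24  31 
[... 1070 characters left out ...]
231 234 234]
 [230 233 235 232 193  54  35  36  51 185 230 231 234 234]
 [230 233 235 232 207  76  40  39  71 201 231 231 234 234]
 [230 232 235 232 216 130  76  67 124 216 231 231 234 234]
 [231 232 235 232 223 194 155 141 189 225 231 231 233 234]
 [230 232 235 232 228 227 219 209 223 229 231 231 233 233]
 [231 232 235 234 232 236 237 233 231 230 231 231 233 234]
 [231 232 234 236 237 237 240 236 233 231 230 231 233 233]
 [231 232 235 239 240 238 240 236 233 230 230 231 233 233]
 [231 232 234 240 241 238 240 236 232 231 230 230 233 233]]
top [[256.7, 208.0], [256.1, 180.4]]
bot [[256.5, 199.0], [256.0, 173.9]]
collar [[256.5, 196.3], [256.0, 176.6]]
blockend [[255.7, 160.5], [257.9, 260.8]]
```

Emit:
{"name": "jog_arm", "arguments": {
  "series": [
    [0.046,-0.002,0,0,0,0,0.6],
    [0.046,-0.002,-0.3,0,0,0,0.6],
    [0.046,-0.002,-0.6,0,0,0,0.6],
    [0.046,-0.002,-0.9,0,0,0,0.6],
    [0.046,-0.002,-1,0,0,0,0.6],
    [0.046,-0.002,-1,0,0,0,0.6]
  ]
}}

```text
clock: 17.73
eef_pos: [468.5, 342.9, 68.0]
eef_rot: [-3.137, -0.003, 2.744]
wrist_force: [0.6, 0.8, 0.3]
finger_gap: 37.6
finger_force: 0.0
```

Emit:
{"name": "jog_arm", "arguments": {
  "series": [
    [0,0,-0.06,0,0,0,0.6],
    [0,0,-0.12,0,0,0,0.6],
    [0,0,-0.17,0,0,0,0.6],
    [0,0,-0.17,0,0,0,0.6]
  ]
}}

```text
clock: 18.07
eef_pos: [469.4, 343.8, 50.1]
eef_rot: [-3.142, -0.0, 2.746]
wrist_force: [-0.7, -0.1, 0.0]
finger_gap: 37.9
finger_force: 0.0
```

```bash
python3 - <<'E'
from h import *
c=cam('side'); s=c['s'];e=s['eef_pos'];print(e,s['wrist_force'],s['finger_gap'],s['eef_rot'])
for z in(40,50,60,70,84): print(z,proj(c,[[e[0],e[1],z]])[0].round(1))
p=proj(c,[[e[0],e[1],60]])[0].astype(int);print(p);print(cv2.cvtColor(c['frame'],cv2.COLOR_RGB2GRAY)[p[1]-16:p[1]+14,p[0]-15:p[0]+16])
E
```

```text
[469.43229128 343.82713515  50.05915474] [-0.7231779  -0.07247393  0.02021981] 37.93773373294084 [-3.14158080e+00 -2.92223719e-05  2.74561969e+00]
40 [206.7 168.7]
50 [206.6 166.2]
60 [206.4 163.6]
70 [206.3 161. ]
84 [206.  157.4]
[206 163]
[[ 18 218  49  21  81  78  75  66  86 134 115 149 151 150 152 157  33  44
  142 147 146 149  68  91 139 150 155 164 122 132 144]
 [ 17 223  52  16  69  72  65  54  77 118 146 152 150 149 150 222  60  68
  132 151 148 151 150 149 154 167 182 187 124 130 143]
 [ 23 204  54  17  52  62  51  42  98  65 143 150 148 150 150 171  53  69
  136 161 158 159 154 157 158 162 170 176 125 126 142]
 [ 29  67  61  25  39  50  41  29 114 159 157 149 149 148 149 176  57  66
  113 158 158 155 157 163 169 169 174 182 125 127 140]
 [ 33  65  97  36  32  40  36  23  98 164 145 149 150 149 150 163  53  29
  112 156 161 164 166 166 170 172 173 179 132 125 139]
 [ 32  50  93  64  36  31  27  15 107 162 115 145 148 149 151 164  39  33
  114 152 155 160 164 162 161 160 163 173 129 127 138]
 [ 33  69  91  96  61  28  54  45 161 161 155 150 149 149 151 162  60  33
  138 157 
[... 2312 characters left out ...]
   89  89  87  89  88  80  74 208 213 212 215 210 180]
 [149 150 143  78  75  66  68  98 128 116 112 115 116 119 118 119 116 114
  114 114 114 114 111 107 137 134 132 131 132 132 133]
 [145 149  63 148 163  79  62  91 126 127 127 126 126 125 127 127 124 119
  118 118 118 118 115 111 107 105 106 106 107 108 106]
 [ 58  58  62  63  59  61  61  74 122 121 120 119 114 112 113 113 114 113
  113 114 114 113 115 113 113 112 113 113 112 112 111]
 [ 71  69  71  72  72  69  66  76 115 115 114 113 113 111 112 113 114 113
  116 113 114 115 113 115 115 114 115 114 116 113 114]
 [ 81  81  75  73  70  70  68  77 111 113 112 112 112 112 114 115 114 114
  114 116 115 114 116 115 116 116 116 114 116 116 115]]
```

Emit:
{"name": "jog_arm", "arguments": {
  "series": [
    [0,0,-0.03,0,0,0,0.6],
    [0,0,-0.06,0,0,0,0.6],
    [0,0,-0.09,0,0,0,0.6],
    [0,0,-0.09,0,0,0,0.6]
  ]
}}

```text
clock: 18.45
eef_pos: [469.1, 343.7, 38.7]
eef_rot: [-3.141, -0.001, 2.746]
wrist_force: [-0.6, 0.1, -0.2]
finger_gap: 37.7
finger_force: 0.0
```

```bash
python3 - <<'E'
from h import *
c=cam('side'); s=c['s'];e=s['eef_pos'];print(e,s['wrist_force'],s['finger_gap'])
n=np.array([np.sin(2.746),-np.cos(2.746),0]);n*=-np.sign(n[1])
for z in(40,45,50,55,60,65,70): print(z,proj(c,[[*(e+n*(19+t))[:2],z] for t in(0,12)]).round(1).tolist())
print(cv2.cvtColor(c['frame'],cv2.COLOR_RGB2GRAY)[150:182,198:214])
E
```

```text
[469.12367942 343.66237893  38.73380573] [-0.56210439  0.13449257 -0.15266231] 37.65768599270602
40 [[206.0, 171.0], [205.7, 172.5]]
45 [[206.0, 169.7], [205.6, 171.2]]
50 [[205.9, 168.5], [205.5, 169.9]]
55 [[205.8, 167.2], [205.4, 168.6]]
60 [[205.7, 165.9], [205.3, 167.3]]
65 [[205.6, 164.6], [205.2, 166.0]]
70 [[205.6, 163.3], [205.2, 164.7]]
[[ 20 103 154 154 150 151 149 151 176  53  67 133 160 158 154 157]
 [ 22  96 162 158 150 148 149 150 176  59  64 111 158 162 165 165]
 [ 14 109 162 136 147 149 148 151 162  52  28 109 151 155 159 165]
 [ 46 161 163 111 146 150 148 154 163  40  32 118 156 151 154 153]
 [172 162 155 150 149 148 149 152 163  61  32 138 155 149 148 151]
 [160 155 151 127 147 148 151 151 161  77  33 133 159 151 148 144]
 [164 154 150 105 145 148 150 150 162  90   4 108 151 145 139 138]
 [166 158 158 154 149 148 147 151 161  79   7  74 144 141 138 137]
 [172 164 155 146 148 148 149 151 159 123  21   0 149 157 149 144]
 [170 176 166 152 168 148 147 150 158 123  23   0 107 154 151 150]
 [108 177 179 165 207 155 148 150 156 129  26   0  93 140 142 139]
 [ 75 185 197 
[... 693 characters left out ...]
  89  87  91  89  90  90  88]
 [ 99 127 115 115 117 118 116 119 119 115 117 114 114 112 113 112]
 [ 92 127 127 125 126 126 126 125 126 124 118 119 117 118 119 115]
 [ 73 121 121 120 120 113 110 113 113 115 113 115 114 115 113 113]
 [ 75 114 116 113 114 111 112 113 112 113 115 114 115 114 113 114]
 [ 75 112 113 113 113 111 114 114 114 115 113 113 116 116 116 114]
 [ 68 113 113 114 113 114 115 114 113 114 117 116 115 116 116 117]
 [ 62 119 119 121 121 119 118 120 118 121 121 120 120 120 121 122]
 [ 65 127 127 126 124 124 125 125 125 125 125 124 124 124 124 125]
 [ 65 132 133 130 131 131 130 132 131 130 131 131 129 129 128 126]
 [ 68 110 127 128 128 127 128 128 128 128 128 125 125 125 125 124]]
```

Emit:
{"name": "jog_arm", "arguments": {
  "series": [
    [0,0,0,0,0,0,1],
    [0,0,0,0,0,0,1],
    [0,0,0,0,0,0,1],
    [0,0,0,0,0,0,1],
    [0,0,0,0,0,0,1],
    [0,0,0,0,0,0,1],
    [0,0,0,0,0,0,1]
  ],
  "grip_force": 55
}}

```text
clock: 19.08
eef_pos: [469.5, 343.8, 39.6]
eef_rot: [3.142, 0.0, 2.746]
wrist_force: [-0.1, -0.4, 2.1]
finger_gap: 9.5
finger_force: 55.0
```

Emit:
{"name": "jog_arm", "arguments": {
  "series": [
    [0,0,0.1,0,0,0,1],
    [0,0,0.2,0,0,0,1],
    [0,0,0.35,0,0,0,1],
    [0,0,0.6,0,0,0,1],
    [0,0,1,0,0,0,1],
    [0,0,1,0,0,0,1],
    [0,0,1,0,0,0,1]
  ]
}}

```text
clock: 19.67
eef_pos: [470.6, 344.6, 163.9]
eef_rot: [3.136, 0.004, 2.746]
wrist_force: [-1.0, -0.1, -0.6]
finger_gap: 9.5
finger_force: 55.0
```

Emit:
{"name": "jog_arm", "arguments": {
  "series": [
    [0.05,-0.3,0,0,0,0.05,1],
    [0.15,-0.6,0,0,0,0.1,1],
    [0.2,-0.9,0,0,0,0.2164,1],
    [0.2,-1,0,0,0,0.2164,1],
    [0.2,-1,0,0,0,0.2164,1]
  ]
}}

```text
clock: 20.08
eef_pos: [493.4, 221.2, 158.9]
eef_rot: [-3.141, -0.001, 3.086]
wrist_force: [0.1, 1.0, 0.0]
finger_gap: 9.5
finger_force: 55.0
```

Emit:
{"name": "jog_arm", "arguments": {
  "series": [
    [0.25,-0.35,0,0,0,0,1],
    [0.5,-0.7,0,0,0,0,1],
    [0.75,-1,0,0,0,0,1],
    [0.75,-1,0,0,0,0,1],
    [0.75,-1,0,0,0,0,1],
    [0.75,-1,0,0,0,0,1],
    [0.75,-1,0,0,0,0,1]
  ]
}}

```text
clock: 20.67
eef_pos: [582.8, 105.0, 158.9]
eef_rot: [3.142, -0.001, 3.085]
wrist_force: [-0.6, 0.5, -0.9]
finger_gap: 9.5
finger_force: 55.0
```

```bash
python3 - <<'E'
from h import *
c=cam('wrist'); s=c['s'];e=s['eef_pos'];print(e,s['eef_rot'],s['wrist_force'],s['finger_gap']); np.save('w_lock.npy',c,allow_pickle=True)
g=cv2.cvtColor(c['frame'],cv2.COLOR_RGB2GRAY)
p=proj(c,[[583.3,94,68],[583.3,94,62],[e[0],e[1],e[2]-29.6],e]);print(p.round(1).tolist())
print(proj(c,[[583.3-16,94,68],[583.3+16,94,68],[583.3,78,68],[583.3,110,68]]).round(1).tolist())
q=p[0].astype(int); print(g[q[1]-38:q[1]+30:2,q[0]-44:q[0]+44:3])
E
```

```text
[582.80635596 104.95910592 158.88240738] [ 3.14152302e+00 -1.20281791e-03  3.08546902e+00] [-0.61640719  0.48421758 -0.90957362] 9.53628752424892
[[242.6, 193.4], [242.8, 191.9], [254.1, 212.4], [254.0, 226.4]]
[[241.4, 176.6], [243.7, 209.9], [225.4, 194.4], [259.8, 192.5]]
[[ 90  90  91 ... 127 127 128]
 [ 90  90  91 ... 126 126 128]
 [ 92  91  91 ... 125 127 126]
 ...
 [192 191 192 ... 200 198 196]
 [191 190 190 ... 199 197 195]
 [190 190 191 ... 193 195 194]]
```

```bash
python3 - <<'E'
from h import *
np.set_printoptions(linewidth=250,threshold=10**6)
c=np.load('w_lock.npy',allow_pickle=True).item();g=cv2.cvtColor(c['frame'],cv2.COLOR_RGB2GRAY)
print(g[150:246:3,200:290:3])
m=((g>205)*255).astype(np.uint8);m[:140]=0;m[260:]=0;m[:,:180]=0;m[:,310:]=0
for k in cv2.findContours(m,0,1)[0]:
    if cv2.contourArea(k)>200: print(cv2.boundingRect(k),cv2.minEnclosingCircle(k))
E
```

```text
[[ 92  92  93  91  91  92  96 125 125 124 125 126 125 124 126 125 125 125 124 126 127 127 128 129 128 127 127 127 128 128]
 [ 91  91  92  92  91  91  93 124 125 125 125 126 126 124 125 124 123 124 123 126 127 126 126 127 127 127 128 128 128 128]
 [ 90  91  92  91  91  91  93 124 126 125 125 126 126 125 123 124 123 123 124 125 126 125 125 126 126 126 127 127 126 128]
 [ 91  91  91  92  91  91  93 108 123 125 124 124 124 124 124 126 126 123 122 126 126 124 125 126 127 126 126 126 126 127]
 [ 91  91  91  91  92  92  93  93 123 124 123 122 122 124 125 127 127 123 122 125 125 125 126 125 125 127 126 128 126 125]
 [ 91  91  91  91  92  93  92  93 122 124 122 121 118 120 124 127 127 125 122 124 125 126 125 125 125 126 128 129 126 125]
 [ 91  92  91  91  92  92  92  93 117 120 125 163 194 208 220 218 199 169 132 124 125 126 125 125 126 126 126 125 121 120]
 [ 90  91  91  91  91  92  92  91  93 128 184 201 212 228 229 231 227 225 222 178 130 125 124 106 119 120 119  97  94  92]
 [ 89  90  90  91  91  91  91  92 131 175 172 173 194 228 228 230 226 225 229 223 197 121  97  93  93  92  92  91  9
[... 2273 characters left out ...]
5 105 104  37  13  12  14  13  12  12  36 104 106 106 106 106 107 176]
 [190 192 193 195 195 194 193 194 145 106 106 106 105 106 104  28  13  16  16  15  15  13  30 104 106 106 106 106 105 145]
 [191 193 194 194 193 192 192 189 122 105 105 106 106 106 102  24  14  16  17  17  17  15  24 102 106 106 106 106 106 119]
 [193 193 194 194 193 192 192 179 109 105 106 105 105 106  98  21  13  17  18  18  16  14  21  97 106 106 106 105 106 109]
 [191 193 194 195 198 198 195 161 106 106 106 105 106 106  91  19  15  15  17  18  16  16  19  93 106 106 106 106 106 106]]
(195, 244, 24, 16) ((206.97450256347656, 252.4568634033203), 12.777137756347656)
(215, 191, 54, 29) ((241.5, 199.5), 26.879459381103516)
```

```bash
python3 - <<'E'
from h import *
for f in('w_block','w_rel2','w_box','w_key','w_lock'):
    c=np.load(f+'.npy',allow_pickle=True).item();e=c['s']['eef_pos']
    print(f,proj(c,[e])[0],c['cx'],c['cy'],c['f'],np.array(c['hand_eye'])[:3,3],np.linalg.det(c['R']))
a=cam('wrist');print(proj(a,[a['s']['eef_pos']])[0],a['s']['eef_pos'])
E
```

```text
w_block [253.97869735 226.93203341] 255.49636463253913 192.92749250379893 314.27247573323365 [  71.6339008     0.78794947 -192.22646703] 1.0000000000000027
w_rel2 [256.22680222 227.78842396] 255.49636463253913 192.92749250379893 314.27247573323365 [ 7.26354491e+01 -1.48264445e-01 -1.92226271e+02] 1.0000000000000053
w_box [256.8379333  226.90082594] 255.49636463253913 192.92749250379893 314.27247573323365 [  72.31463887   -0.65733518 -192.2264757 ] 1.0000000000000044
w_key [253.97335129 226.89649197] 255.49636463253913 192.92749250379893 314.27247573323365 [  71.61374988    0.78257727 -192.22634114] 1.000000000000002
w_lock [253.99540404 226.4082914 ] 255.49636463253913 192.92749250379893 314.27247573323365 [  71.36134348    0.66053945 -192.22685544] 1.0000000000000018
[253.99566044 226.40689788] [582.76827236 105.22282287 159.20341396]
```

Emit:
{"name": "jog_arm", "arguments": {
  "series": [
    [0.003,-0.099,0,0,0,0,1],
    [0.003,-0.099,-0.2,0,0,0,1],
    [0.003,-0.099,-0.4,0,0,0,1],
    [0.003,-0.099,-0.48,0,0,0,1],
    [0.003,-0.099,-0.48,0,0,0,1],
    [0.003,-0.099,-0.48,0,0,0,1]
  ]
}}

```text
clock: 21.27
eef_pos: [583.9, 92.0, 102.5]
eef_rot: [-3.142, 0.0, 3.086]
wrist_force: [-0.1, 1.5, 0.3]
finger_gap: 9.8
finger_force: 55.0
```

Emit:
{"name": "jog_arm", "arguments": {
  "series": [
    [0,0,-0.02,0,0,0,1],
    [0,0,-0.04,0,0,0,1],
    [0,0,-0.06,0,0,0,1],
    [0,0,-0.075,0,0,0,1],
    [0,0,-0.075,0,0,0,1]
  ]
}}

```text
clock: 21.68
eef_pos: [583.7, 92.0, 92.7]
eef_rot: [-3.142, -0.0, 3.086]
wrist_force: [0.3, -0.5, -0.9]
finger_gap: 9.9
finger_force: 55.0
```

Emit:
{"name": "jog_arm", "arguments": {
  "series": [
    [-0.002,0.005,-0.015,0,0,0,1],
    [-0.002,0.005,-0.03,0,0,0,1],
    [-0.002,0.005,-0.04,0,0,0,1],
    [-0.002,0.005,-0.045,0,0,0,1],
    [-0.002,0.005,-0.045,0,0,0,1]
  ]
}}

```text
clock: 22.1
eef_pos: [583.8, 92.7, 88.1]
eef_rot: [3.141, 0.001, 3.086]
wrist_force: [-1.6, -0.7, 5.7]
finger_gap: 9.5
finger_force: 55.0
```

Emit:
{"name": "jog_arm", "arguments": {
  "series": [
    [0,0,0,0,0,0.08,1],
    [0,0,0,0,0,0.16,1],
    [0,0,0,0,0,0.24,1],
    [0,0,0,0,0,0.32,1],
    [0,0,0,0,0,0.4,1],
    [0,0,0,0,0,0.4,1]
  ]
}}

```text
clock: 22.6
eef_pos: [584.3, 92.7, 88.6]
eef_rot: [-3.141, 0.002, -2.561]
wrist_force: [-0.9, 0.6, 7.7]
finger_gap: 9.6
finger_force: 55.0
```

Emit:
{"name": "jog_arm", "arguments": {
  "series": [
    [0,0,-0.005,0,0,-0.1,1],
    [0,0,-0.005,0,0,-0.2,1],
    [0,0,-0.005,0,0,-0.3,1],
    [0,0,-0.005,0,0,-0.4,1],
    [0,0,-0.005,0,0,-0.5,1],
    [0,0,-0.005,0,0,-0.6,1],
    [0,0,-0.005,0,0,-0.7,1],
    [0,0,-0.005,0,0,-0.8,1]
  ]
}}

```text
clock: 23.27
eef_pos: [583.7, 92.6, 87.1]
eef_rot: [3.141, 0.0, 2.708]
wrist_force: [0.4, 0.4, -0.1]
finger_gap: 9.5
finger_force: 55.0
```

Emit:
{"name": "jog_arm", "arguments": {
  "series": [
    [0,0,0,0,0,-0.1,1],
    [0,0,0,0,0,0,1],
    [0,0,0,0,0,0.1,1],
    [0,0,0,0,0,0.2,1],
    [0,0,0,0,0,0.3,1],
    [0,0,0,0,0,0.4,1],
    [0,0,0,0,0,0.4,1]
  ]
}}

```text
clock: 23.85
eef_pos: [583.6, 92.4, 86.8]
eef_rot: [-3.141, 0.0, -2.938]
wrist_force: [0.3, -0.9, -0.5]
finger_gap: 9.7
finger_force: 55.0
```

Emit:
{"name": "jog_arm", "arguments": {
  "series": [
    [0,0,-0.015,0,0,0,1],
    [0,0,-0.03,0,0,0,1],
    [0,0,-0.04,0,0,0,1],
    [0,0,-0.05,0,0,0,1],
    [0,0,-0.05,0,0,0,1]
  ]
}}

```text
clock: 24.27
eef_pos: [583.9, 92.4, 81.1]
eef_rot: [-3.141, 0.001, -2.948]
wrist_force: [2.1, -1.1, 0.7]
finger_gap: 9.6
finger_force: 55.0
```

Emit:
{"name": "jog_arm", "arguments": {
  "series": [
    [0,0,-0.01,0,0,0,1],
    [0,0,-0.02,0,0,0,1],
    [0,0,-0.02,0,0,0,1]
  ]
}}

```text
clock: 24.52
eef_pos: [583.6, 92.5, 78.3]
eef_rot: [-3.141, 0.0, -2.945]
wrist_force: [2.5, -0.6, 1.9]
finger_gap: 9.4
finger_force: 55.0
```

Emit:
{"name": "jog_arm", "arguments": {
  "series": [
    [0,0,-0.008,0,0,0,1],
    [0,0,-0.015,0,0,0,1],
    [0,0,-0.015,0,0,-0.08,1],
    [0,0,-0.015,0,0,-0.162,1],
    [0,0,-0.015,0,0,-0.162,1]
  ]
}}

```text
clock: 24.93
eef_pos: [583.0, 92.7, 76.0]
eef_rot: [3.142, -0.001, 3.078]
wrist_force: [0.0, 0.4, -0.5]
finger_gap: 9.7
finger_force: 55.0
```

Emit:
{"name": "jog_arm", "arguments": {
  "series": [
    [0,0,-0.012,0,0,0,1],
    [0,0,-0.024,0,0,0,1],
    [0,0,-0.03,0,0,0,1],
    [0,0,-0.03,0,0,0,1]
  ]
}}

```text
clock: 25.27
eef_pos: [583.3, 92.6, 72.7]
eef_rot: [-3.142, -0.001, 3.087]
wrist_force: [-0.4, -0.2, -1.6]
finger_gap: 10.2
finger_force: 55.0
```

Emit:
{"name": "jog_arm", "arguments": {
  "series": [
    [0,0,-0.012,0,0,0,1],
    [0,0,-0.024,0,0,0,1],
    [0,0,-0.036,0,0,0,1],
    [0,0,-0.045,0,0,0,1],
    [0,0,-0.055,0,0,0,1],
    [0,0,-0.055,0,0,0,1]
  ]
}}

```text
clock: 25.77
eef_pos: [583.6, 92.5, 67.5]
eef_rot: [-3.142, 0.0, 3.085]
wrist_force: [-5.5, -0.1, 11.5]
finger_gap: 9.8
finger_force: 55.0
```

Emit:
{"name": "jog_arm", "arguments": {
  "series": [
    [0,0,0,0,0,-0.08,1],
    [0,0,0,0,0,-0.16,1],
    [0,0,0,0,0,-0.24,1],
    [0,0,0,0,0,-0.32,1],
    [0,0,0,0,0,-0.4,1],
    [0,0,0,0,0,-0.48,1],
    [0,0,0,0,0,-0.55,1],
    [0,0,0,0,0,-0.6,1]
  ],
  "grip_force": 60
}}

```text
clock: 26.43
eef_pos: [584.3, 92.8, 67.5]
eef_rot: [3.14, 0.001, 2.137]
wrist_force: [-0.1, 0.7, 6.8]
finger_gap: 9.6
finger_force: 60.0
```

Emit:
{"name": "jog_arm", "arguments": {
  "series": [
    [0,0,0,0,0,-0.08,1],
    [0,0,0,0,0,-0.16,1],
    [0,0,0,0,0,-0.24,1],
    [0,0,0,0,0,-0.32,1],
    [0,0,0,0,0,-0.4,1],
    [0,0,0,0,0,-0.48,1],
    [0,0,0,0,0,-0.52,1],
    [0,0,0,0,0,-0.52,1]
  ]
}}

```text
clock: 27.1
eef_pos: [584.3, 92.7, 67.5]
eef_rot: [3.139, -0.001, 1.321]
wrist_force: [0.6, -0.1, 7.3]
finger_gap: 9.4
finger_force: 60.0
```

```bash
python3 - <<'E'
from h import *
s=manip.read_state();print({k:np.round(s[k],3).tolist() for k in('eef_pos','eef_rot','wrist_force','moment','joints','finger_gap')})
E
```

```text
{'eef_pos': [584.293, 92.655, 67.527], 'eef_rot': [3.139, -0.001, 1.321], 'wrist_force': [0.571, -0.118, 7.264], 'moment': [-0.068, 0.177, 0.097], 'joints': [0.095, 0.516, 1.525, -0.0, 1.098, 0.345], 'finger_gap': 9.438}
```

Emit:
{"name": "jog_arm", "arguments": {
  "series": [
    [0,0,0,0,0,-0.03,1],
    [0,0,0,0,0,-0.06,1],
    [0,0,0,0,0,-0.08,1],
    [0,0,0,0,0,-0.08,1],
    [0,0,0,0,0,-0.08,1]
  ]
}}

```text
clock: 27.52
eef_pos: [584.3, 92.7, 67.5]
eef_rot: [3.14, -0.001, 1.2]
wrist_force: [0.5, 0.7, 6.7]
finger_gap: 9.5
finger_force: 60.0
```

```bash
python3 - <<'E'
from h import *
np.set_printoptions(linewidth=250)
s=manip.read_state();print({k:np.round(s[k],3).tolist() for k in('eef_pos','eef_rot','wrist_force','moment','finger_gap')})
c=cam('side');w=cam('wrist');g=cv2.cvtColor(c['frame'],cv2.COLOR_RGB2GRAY);print(g[202:224,268:292])
print(manip.read_state()['moment'])
# bystanders: changes in side view outside arm
o=np.load('side0.npy',allow_pickle=True).item()['frame'].astype(int);t=np.load('top0.npy',allow_pickle=True).item()['frame'].astype(int)
d=(np.abs(c['frame'].astype(int)-o).max(2)>60).astype(np.uint8);n,l,st,ce=cv2.connectedComponentsWithStats(d);print([x.tolist() for x in st[1:] if x[4]>40])
E
```

```text
{'eef_pos': [584.308, 92.685, 67.543], 'eef_rot': [3.14, -0.001, 1.2], 'wrist_force': [0.504, 0.659, 6.695], 'moment': [-0.037, 0.121, 0.289], 'finger_gap': 9.482}
[[ 92  75 129 133 133 134 128 110 115 125 116 123  91  82  68  69  69  72  79  78  80  73  78  79]
 [ 55  56 128 134 131 131 122  96 107 129 109 130 122  78  51  85  79 113 155 162 153  83  69  72]
 [ 49  76 131 133 126 146 144 118 150 202 196 233 255 222 171 221 228 224 222 221 228 157  84  64]
 [ 25  92 136 136 114 246 255 255 252 250 248 246 246 250 216 196 210 211 209 216 242 255 206 101]
 [  0  61 135 128 119 133 251 249 246 245 245 245 247 254 253 186 190 210 204 252 249 255 255 204]
 [  5  17  78  54  45  43 252 255 255 228 180 138 120 133 155 145 202 219 212 214 227 244 255 236]
 [ 14   6   9  10  32  72 149 124  64  60 111 172 225 227 225 225 223 220 227 208 157 170 158 144]
 [ 18  27  26  11  30 121  99  79  48  43  58 213 225 209 189 155 118 102  96 106 101 115 159 166]
 [ 13  10  16  11  18  68 160  99  58  52 106 105 102 110 118 124 129 137 129 126 112 123 163 161]
 [ 13  15  17  11  20  79  99  90  59  54  81
[... 1198 characters left out ...]
12  15  12  15  14  15  16  12  11  10   6]]
[-0.03928727  0.07818208  0.19293159]
[[14, 3, 60, 151, 1136], [149, 8, 42, 37, 531], [192, 39, 93, 75, 2584], [171, 48, 19, 23, 211], [107, 58, 18, 4, 43], [102, 66, 26, 17, 299], [172, 72, 15, 10, 56], [99, 87, 27, 37, 379], [250, 113, 22, 33, 386], [246, 137, 48, 13, 177], [234, 138, 7, 13, 61], [26, 143, 31, 7, 91], [0, 156, 15, 60, 414], [202, 157, 9, 14, 100], [232, 157, 54, 42, 608], [67, 161, 41, 57, 1017], [26, 180, 32, 15, 74], [52, 184, 15, 9, 74], [173, 202, 67, 37, 1153], [263, 203, 29, 18, 281], [99, 222, 32, 37, 582], [6, 241, 20, 40, 546], [92, 260, 14, 17, 73], [255, 271, 21, 31, 345], [32, 279, 55, 12, 277], [34, 293, 19, 6, 51]]
```

Emit:
{"name": "jog_arm", "arguments": {
  "series": [
    [0,0,0,0,0,0,1],
    [0,0,0,0,0,0,1],
    [0,0,0,0,0,0,1],
    [0,0,0,0,0,0,1],
    [0,0,0,0,0,0,1],
    [0,0,0,0,0,0,1],
    [0,0,0,0,0,0,1],
    [0,0,0,0,0,0,1]
  ]
}}

```text
clock: 28.28
eef_pos: [584.3, 92.6, 67.5]
eef_rot: [3.14, -0.001, 1.2]
wrist_force: [0.7, -0.6, 7.5]
finger_gap: 9.7
finger_force: 60.0
```

```bash
python3 -c "
from h import *
s=manip.read_state();print(s['moment'],s['eef_rot'],s['finger_gap'],s['wrist_force'])"
```

```text
[-0.05631286  0.08866722  0.22470238] [ 3.13955304e+00 -9.62883653e-04  1.20030842e+00] 9.65894969490219 [ 0.69048603 -0.64960475  7.48042151]
```

The moment holds steady at about 0.22 N m, well above the spring, so the key is against its stop.

```bash
python3 -c "
from cell import manip
print(manip.sign_off())"
```

```text
the job is handed in; nothing more can be done
None
```

The job is handed in at about 28 s of the 72 s: the relay is home, its lever is shut, and the key is fully in and held clockwise at its stop; I did not specifically check that the bystanders stayed put.

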